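# Take the size of a shoe last on a locking last gauge

## Robot

A 7-joint arm with a two-finger parallel gripper is mounted at the origin on the work surface. World frame = base frame: x ahead of the robot, y to its left, z up, the work surface at z = 0. Lengths are in m, angles in rad, forces in N, time in s.
With the tool pointing down it reaches from about 0.4 to 0.85 m from the base axis. Payload 4.5 kg.
Tool frame: the origin (TCP) lies on the mounting face of the last link; the fingertips stand 166 mm ahead of it and the grasp point (between the pads) lies 147 mm ahead of it; y points along the fingers, z is the direction in which the jaws open and shut, and the axes are right-handed (so a half turn about y gives the same grasp; the last joint's range is limited). The gripper opens to 88 mm and grips with 3 to 60 N. Pads are 18 mm wide; open, the fingers measure 123 mm over their backs; the gripper's body (75 mm by 187 mm) begins 45 mm behind the grasp point.
Start: joints at [1.382, 0.689, -0.195, 1.565, 0.157, 0.902, -0.215], TCP at [0.138, -0.61, 0.405] pointing down, gripper open.
Joint ranges: [-3.01, 3.01], [-0.46, 2.08], [-1.47, 1.51], [0.13, 2.56], [-1, 4.14], [0.04, 2.09], [-2.66, 2.66]. Speed limits (rad/s): [2.57, 2.57, 3.14, 3.14, 3.14, 3.14, 3.14].

## Interface

Orientations are given as a unit quaternion [x, y, z, w].
In Python, from plant import r gives the robot as it stands.
- The arm moves only by the tool arm_command, never from a script. Its argument "deltas" is a list of rows, each an object of numbers: "dx", "dy", "dz": the shift along the tool's x, y, z each as a share of 1000 mm, from -1 to 1; "wx", "wy", "wz": the turn, a rotation vector about the tool's x, y, z each as a share of 45 degrees, from -1 to 1. In form: [{"dx": .., "dy": .., "dz": .., "wx": .., "wy": .., "wz": ..}, ...]. A call has exactly 5 rows; each row is the pose to reach, as a shift and turn from the pose commanded when the call began, along the tool's axes at that moment; what a row does not reach only later rows make up. A row lasts 1/10 s, in which the tool goes at most 50 mm and 8.59 degrees, less where a joint would pass 70% of its speed; a pose out of reach is approached as far as the arm can. A call with a number of a shift or a turn outside -1 to 1 is refused whole. A call with a gripper value outside its range is refused whole. "claw" is the opening, from -1 (shut) to 1 (fully open), set as the call begins (left out, the last holds). The fingers move at their own pace and stop on an object; "grip_force" is the grip in N (left out, the last holds). Time passes only in rows, so rows that repeat a pose let the fingers close, or fill a call up. It gives the time, the measured TCP pose, the force and the opening at its end, in the units of the state.
- r.get_state(): the state, without advancing time (a new reading comes with each control period).
- r.snapshot(name): name is "side" or "top" or "wrist"; returns the picture (420x560x3 uint8, red, green, blue); there is no depth.
- r.get_calibration(name): a dict with "vertical_fov" (degrees; the focal length in pixels is half the picture's height over the tangent of half this angle, whatever the lens; pixels are square), "cx", "cy" (the principal point, pixels), "R" (3x3) and "t" (3): a world point X has camera coordinates R X + t. Camera axes: x right, y down, z forward; pixel columns grow to the right and rows downward; lengths in m; the calibration is good to about 2 mm. A picture is of the moment at which its call begins: read the wrist's pose just before it. get_calibration takes no time and is no camera call; for the wrist camera it gives the pose at the moment of the call.
- r.finish_job(): hands the job in, once; it reports no verdict.
The state is a dict: "clock": time; "q": joint angles; "qd": joint speeds; "joint_torque": joint torques, N m; "tool_pos": TCP position; "eef_rot": TCP orientation; "contact_force": force on the tool from outside, world axes, zero at the start; "moment": the same for the moment, N m; "opening": opening from 0.0 (shut) to 1.0 (fully open).
Only numpy, scipy, OpenCV 4.12 (cv2) and the standard library are available. Lean on these libraries where they do the work, as an engineer would, in place of code of your own. Each camera call takes 0.05 s, during which the arm holds its last target.

## Task

Take the size of the larger of the two shoe lasts on the last gauge that is screwed to the bench. Keep the slide's lock tab squeezed whenever you move the slide: open it, set the last down gently on the plate, upright, with its heel in the heel cup and its toe pointing to the slide, squeeze the tab again and bring the jaw lightly up against the toe until the heel is home too, then let go so that the lock drops in and holds the size. Leave everything else on the bench where it is.

Things in the scene. Friction and masses are not known exactly. Their poses are not given: they have to be found in the camera images.
- gauge: the last gauge, screwed down: an aluminium plate 92 mm wide, 10 mm thick, from 34 mm behind to 318 mm ahead of this origin, which lies on the bench, on the plate's centre line, below the flat face of the heel rest. x runs along the plate from the heel rest to the slide and toe end, y across, z up. Its place and yaw vary
- heel_rest (a point): foot of the flat face of the heel rest, on the plate's top (10 mm above the bench), on the centre line; axes as gauge. The iron heel cup: the flat face at x = 0, 34 mm wide, and two wings 5 mm thick whose inner sides splay from y = +-15 mm at x = 0 to +-28 mm at x = 19 mm; top 55 mm above the bench
- size_slide (a joint): the size slide of the gauge (m): at 0 the jaw face is 130 mm from the heel rest, at 0.110 it is 240 mm away (fully open). Locking notches every 0.005 from 0 on. It starts between 0 and 0.050, too small for the large last, which measures 0.070. With the tab squeezed it runs with 1.5 to 2 N of friction; otherwise it is locked, and is not to be forced
- jaw_face (a point): centre of the jaw's flat face that meets the toe (an aluminium plate 72 mm wide, its top 56 mm and its foot 12 mm above the bench); this point is 28 mm above the bench, axes as gauge
- slide_grip (a point): grip of the slide, 47 mm behind the jaw face: a black upright, 30 mm long along the gauge, free from 26 to 71 mm above the bench. This point: on the gauge's centre line, 56 mm above the bench; axes as gauge. Fixed side at y = -20 mm, lock tab's outer face at y = +20 mm: 40 mm across with the tab out, 34 mm with it fully in
- lock_tab (a joint): the lock tab (m): 0 out and locked, 0.006 fully squeezed in, towards the fixed side of the grip. Spring: 7 N to start it, 10 N when fully in; it springs out by itself. The slide is free once the tab is in by 2.5 mm. Let go, it drops into the nearest notch and pulls the slide up to 2.5 mm to it
- tab_face (a point): middle of the lock tab's outer face (30 mm long, from 31 to 71 mm above the bench); axes as gauge
- last_large: the larger last: green plastic child's shoe last, 200 mm long, 69 mm wide at the ball, 76 mm high, 0.27 to 0.44 kg, standing on its sole. Origin in the sole's plane, 50 mm ahead of the heel's back, 150 mm behind the toe tip; x to the toe, z up. It balances at x = 38 mm. Hold it by the cone on top: 30 mm wide, sides upright 49 to 73 mm above the sole, x = -30 to 30 mm. The lasts change places
- last_heel (a point): rearmost point of the large last's heel, 18 mm above its sole; axes as last_large
- last_cone (a point): point in the large last's cone to hold it by: 10 mm ahead of its origin, 64 mm above its sole; axes as last_large
- last_small: bystander: the smaller last, same green plastic and shape, 160 mm long, 61 mm high; origin on the sole plane below the cone, 40 mm ahead of the back of the heel; x towards the toe
- tack_tin: bystander: open steel tin of tacks, 64 mm across, 30 mm high; origin at the centre of its underside
- rasp: bystander: rasp lying flat, 235 mm long (from -135 to +100 mm along its x), 21 mm wide, up to 21 mm high; between the gauge and the lasts
- spray_bottle: bystander: green spray bottle, 66 mm across, 190 mm high; origin at the centre of its underside
- shoe_hammer: bystander: shoemaker's hammer lying flat, handle and head from -165 to +63 mm along its x, head from y = -75 to +50 mm, up to 36 mm high
- brush: bystander: wooden brush 150 x 42 mm, 40 mm high; origin at the centre of its underside
- cement_pot: bystander: lidded cement pot, 74 mm across, 124 mm high with its knob, between the two lasts; origin at the centre of its underside
- heel_lifts: bystander: stack of black rubber heel lifts, 63 x 52 mm, 29 mm high; origin at its underside
Mind the look-alikes: they are no part of the job. Leave any blue look-alike of the last_large alone.

How it is judged:
On the way, in this order (a step that is already met when the one before it is completed fails the run):
1. with the lock tab squeezed, the slide is opened far enough for the large last (value of joint size_slide above 0.0705 m and value of joint lock_tab above 0.0025 m), for 0.1 s.
2. the large last stands on the plate, heel at the cup and toe towards the slide, and is let go (x of last_heel in the frame of heel_rest between -0.003 and 0.04 m and y of last_heel in the frame of heel_rest between -0.015 and 0.015 m and z of last_heel in the frame of heel_rest between 0.014 and 0.022 m and x of last_large in the frame of heel_rest above 0.04 m and angle between last_large's own z axis and vertical below 0.06 rad and contact force between the fingers and last_large below 0.05 N), for 0.2 s.
3. with the lock tab squeezed again, the jaw is brought up to the toe (x of last_heel in the frame of heel_rest between -0.003 and 0.04 m and y of last_heel in the frame of heel_rest between -0.015 and 0.015 m and z of last_heel in the frame of heel_rest between 0.014 and 0.022 m and x of last_large in the frame of heel_rest above 0.04 m and angle between last_large's own z axis and vertical below 0.06 rad and value of joint size_slide below 0.0735 m and value of joint lock_tab above 0.0025 m), for 0.05 s.
At the end, for the whole second after the job is handed in: The large last stands upright (within 3 degrees) on the gauge plate, along the gauge (within 6 degrees), heel within 3 mm of the heel rest and within 6 mm of the centre line, the jaw within 3 mm of the toe tip, the lock tab out (under 1 mm), everything at rest (x of last_heel in the frame of heel_rest between -0.003 and 0.003 m and y of last_heel in the frame of heel_rest between -0.006 and 0.006 m and x of last_large in the frame of jaw_face between -0.153 and -0.147 m and angle between the x axis of last_large and the x axis of gauge, either way round below 0.1 rad and x of last_large in the frame of heel_rest above 0.04 m and angle between last_large's own z axis and vertical below 0.05 rad and z of last_heel in the frame of heel_rest below 0.022 m and value of joint lock_tab below 0.001 m and linear speed of last_large below 0.01 m/s); the robot touches nothing.
It fails at once if the slide is forced along while its lock tab is not squeezed (value of joint lock_tab below 0.0005 m and (velocity of joint size_slide above 0.2 m/s or velocity of joint size_slide below -0.2 m/s)).
It fails at once if the last is banged on the gauge or jammed by the jaw (over 60 N) (contact force between gauge and last_large above 60 N).
It fails at once if the last is dropped (moves at over 0.4 m/s, a fall of about 8 mm, with no finger on it) (contact force between the fingers and last_large below 0.05 N and linear speed of last_large above 0.4 m/s).
It fails at once if another thing on the bench is pushed more than 20 mm or knocked over (distance of any of last_small, tack_tin, rasp, spray_bottle, shoe_hammer, brush, cement_pot, heel_lifts from where it was at the start of the episode above 0.02 m or angle between any of last_small, spray_bottle, cement_pot's own z axis and vertical above 0.5 rad).
It also fails if it takes over 64 s, if anything falls off the work surface, if the arm or the gripper's body presses on something with over 40 N, if the wrist force passes 120 N, or if a joint passes its speed limit or range.

## Working session

There is one attempt and no reset: what is moved stays moved. The work goes in short steps, Python scripts to look and compute and a tool call to move; the robot and the scene stay as the last step left them, time stands still between calls to the robot, and variables do not carry over. Pictures are saved under pics/ and viewed, and the job is handed in when it is done.

Besides the shell and the picture viewer there is one more tool, called after "Call:" by a JSON object that holds its "name" and its "arguments", one argument or row to a line. arm_command: Moves the arm, as the interface text tells. Shift numbers are shares of 1000 mm and turn numbers shares of 45 degrees, none past 1 either way. Its arguments: {"type":"object","properties":{"deltas":{"type":"array","items":{"type":"object","properties":{"dx":{"type":"number","minimum":-1,"maximum":1},"dy":{"type":"number","minimum":-1,"maximum":1},"dz":{"type":"number","minimum":-1,"maximum":1},"wx":{"type":"number","minimum":-1,"maximum":1},"wy":{"type":"number","minimum":-1,"maximum":1},"wz":{"type":"number","minimum":-1,"maximum":1}}}},"claw":{"type":"number"},"grip_force":{"type":"number"}},"required":["deltas"]}

```bash
ls; mkdir -p pics
python3 - <<'E'
from plant import r
import cv2
s=r.get_state()
for k,v in s.items(): print(k,v)
for n in ("top","side","wrist"):
    c=r.get_calibration(n); print(n,c)
    im=r.snapshot(n); cv2.imwrite(f"pics/{n}0.png",im[:,:,::-1])
E
```

```text
pics
clock 0.0
q [ 1.38182086  0.69000901 -0.19450064  1.56633484  0.1573105   0.90247864
 -0.2151157 ]
qd [-1.91524061e-04  1.26598577e-05 -8.87836963e-04 -1.80637651e-03
  3.83413211e-05  7.41793100e-04  1.51584561e-03]
joint_torque [ 8.72214787e-04 -5.27552176e+01 -1.26683090e+00 -1.53427094e+01
 -5.26479946e-02  6.54133502e-03  1.23782647e-04]
tool_pos [ 0.13798147 -0.60924937  0.40389624]
eef_rot [-0.07874534  0.70336003 -0.70208376  0.07849992]
contact_force [ 0.03202795 -0.32937343  0.30985784]
moment [-0.0094684  -0.05198845  0.02425806]
opening 1.0012912137363152
top {'vertical_fov': 52.621118336759665, 'cx': 280.8786607074051, 'cy': 213.71347799257035, 'R': array([[ 0.02033581, -0.99967116, -0.01562119],
       [-0.99081318, -0.01806128, -0.13402622],
       [ 0.1337    ,  0.01820321, -0.99085466]]), 't': array([0.02169472, 0.47466051, 1.00481192])}
side {'vertical_fov': 57.066586259154974, 'cx': 284.3641714406148, 'cy': 207.98481914529512, 'R': array([[-0.7270421 , -0.68648135,  0.01237509],
       [-0.35213961,  0.3573518 , -0.86504184],
       [ 0.58941283, -0.6332796 , -0.50154708]]), 't': array([0.3478274 , 0.20611101, 0.75726984])}
wrist {'vertical_fov': 71.75744595245972, 'cx': 282.44125437352716, 'cy': 205.87074151081723, 'R': array([[ 2.20669578e-01, -9.75348622e-01, -5.65263176e-05],
       [-9.25009962e-01, -2.09298991e-01,  3.17096993e-01],
       [-3.09291946e-01, -6.99213720e-02, -9.48393112e-01]]), 't': array([-0.62383703, -0.04361988,  0.39026787])}
```

View pics/top0.png

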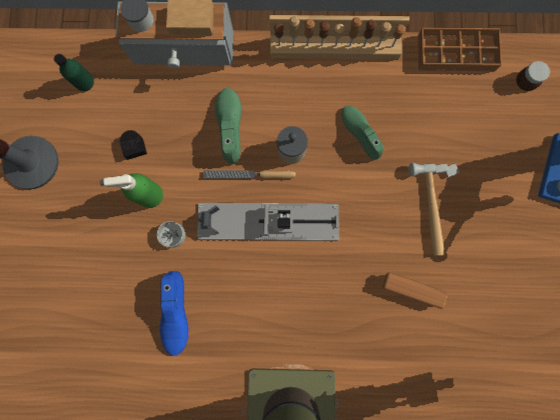

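View pics/side0.png

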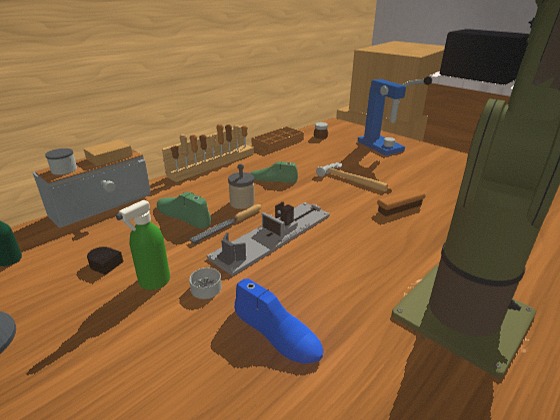

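View pics/wrist0.png

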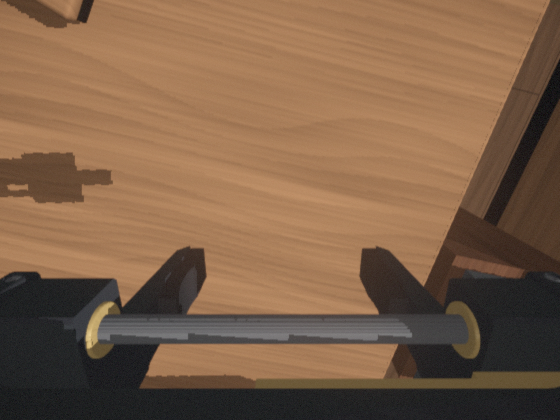

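```bash
cat > h.py <<'E'
import numpy as np, cv2
from plant import r
from scipy.spatial.transform import Rotation as Ro
def K(c,H=420):
    f=H/2/np.tan(np.radians(c["vertical_fov"])/2); return f
def ray(c,u,v):
    f=K(c); d=np.array([(u-c["cx"])/f,(v-c["cy"])/f,1.0]); R=np.array(c["R"]);t=np.array(c["t"])
    return -R.T@t, R.T@d
def onz(c,u,v,z):
    o,d=ray(c,u,v); return o+d*(z-o[2])/d[2]
def proj(c,X):
    p=np.array(c["R"])@np.array(X)+np.array(c["t"]); f=K(c); return np.array([c["cx"]+f*p[0]/p[2], c["cy"]+f*p[1]/p[2]])
E
python3 - <<'E'
import cv2,numpy as np
from h import *
im=cv2.imread("pics/top0.png")
c=im[70:250,180:400]; cv2.imwrite("pics/top0c.png",cv2.resize(c,None,fx=3.6,fy=3.2,interpolation=cv2.INTER_CUBIC))
c=im[75:175,200:260]; cv2.imwrite("pics/top0last.png",cv2.resize(c,None,fx=6,fy=6,interpolation=cv2.INTER_CUBIC))
c=im[195:250,190:350]; cv2.imwrite("pics/top0g.png",cv2.resize(c,None,fx=5,fy=5,interpolation=cv2.INTER_CUBIC))
C=r.get_calibration("top")
for n,(u,v,z) in dict(heelrest=(216,219,.055),gauge_right=(339,222,.01),gauge_left=(197,222,.01),grip=(284,220,.071),jaw=(263,220,.056),hole=(228,141,.076)).items(): print(n,onz(C,u,v,z).round(4))
hsv=cv2.cvtColor(im,cv2.COLOR_BGR2HSV)
m=cv2.inRange(hsv,(55,60,40),(95,200,180))
cs,_=cv2.findContours(m,0,2)
for k in cs:
    if cv2.contourArea(k)>150: print(cv2.contourArea(k),cv2.boundingRect(k),cv2.minAreaRect(k))
E
```

```text
heelrest [0.4555 0.1851 0.055 ]
gauge_right [ 0.459  -0.1134  0.01  ]
gauge_left [0.4525 0.2401 0.01  ]
grip [0.4542 0.0225 0.071 ]
jaw [0.4551 0.0727 0.056 ]
hole [0.6418 0.1604 0.076 ]
706.5 (122, 174, 40, 33) ((143.050537109375, 191.53250122070312), (38.1534538269043, 26.557207107543945), 32.735225677490234)
939.5 (342, 106, 41, 53) ((362.4756164550781, 131.21949768066406), (59.970726013183594, 20.14641571044922), 51.34019088745117)
1312.0 (216, 88, 25, 75) ((228.0, 125.0), (74.0, 24.0), 90.0)
411.5 (64, 59, 29, 31) ((77.25000762939453, 74.25001525878906), (36.06244659423828, 16.970561981201172), 45.0)
```

View pics/top0last.png

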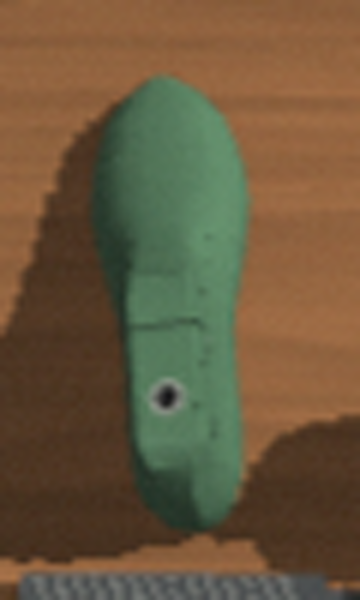

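View pics/top0g.png

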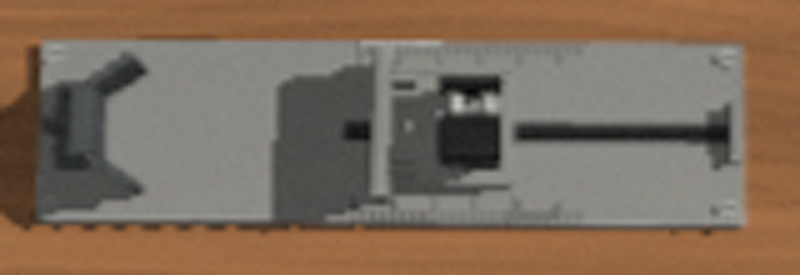

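```bash
cat >> h.py <<'E'
def tool():
    s=r.get_state(); return np.array(s["tool_pos"]), Ro.from_quat(s["eef_rot"])
def delta(p,Rt,frm=None):
    """target TCP pos p and Rotation Rt -> shares"""
    p0,R0=frm if frm else tool()
    d=R0.as_matrix().T@(np.array(p)-p0); w=(R0.inv()*Rt).as_rotvec()
    return d.round(4), (w/np.radians(45)).round(4), np.degrees(np.linalg.norm(w)).round(2)
def down(yaw):
    """tool y down, jaw (z) axis horizontal at angle yaw from world x"""
    z=np.array([np.cos(yaw),np.sin(yaw),0]); y=np.array([0,0,-1.]); x=np.cross(y,z)
    return Ro.from_matrix(np.stack([x,y,z],1))
E
python3 - <<'E'
from h import *
p,R=tool(); print(R.as_matrix().round(4)); print(np.degrees(np.arctan2(*R.as_matrix()[1::-1,2])))
c=r.get_calibration("wrist"); o=-c["R"].T@c["t"]; print("cam in tool",R.as_matrix().T@(o-p), (c["R"]@R.as_matrix()).round(3))
for yaw in (0,90,180,-90):
  print(yaw,delta([.40,-.30,.45],down(np.radians(yaw))), delta([.40,0.05,.45],down(np.radians(yaw))))
E
```

```text
[[-9.753e-01 -4.000e-04  2.210e-01]
 [-2.210e-01  1.300e-03 -9.753e-01]
 [ 1.000e-04 -1.000e+00 -1.300e-03]]
-77.23166574934835
cam in tool [-0.08224289  0.02007394 -0.00079084] [[ 0.    -0.002  1.   ]
 [ 0.948 -0.317 -0.001]
 [ 0.317  0.948  0.001]]
0 (array([-0.3239, -0.0456, -0.2438]), array([ 1.6000e-03, -1.7163e+00, -1.0000e-03]), np.float64(77.23)) (array([-0.4012, -0.0451, -0.5852]), array([ 1.6000e-03, -1.7163e+00, -1.0000e-03]), np.float64(77.23))
90 (array([-0.3239, -0.0456, -0.2438]), array([ 5.0000e-04, -3.7163e+00, -2.5000e-03]), np.float64(167.23)) (array([-0.4012, -0.0451, -0.5852]), array([ 5.0000e-04, -3.7163e+00, -2.5000e-03]), np.float64(167.23))
180 (array([-0.3239, -0.0456, -0.2438]), array([1.1000e-03, 2.2837e+00, 1.7000e-03]), np.float64(102.77)) (array([-0.4012, -0.0451, -0.5852]), array([1.1000e-03, 2.2837e+00, 1.7000e-03]), np.float64(102.77))
-90 (array([-0.3239, -0.0456, -0.2438]), array([0.0017, 0.2837, 0.0004]), np.float64(12.77)) (array([-0.4012, -0.0451, -0.5852]), array([0.0017, 0.2837, 0.0004]), np.float64(12.77))
```

Run:
```python
from h import *
P=[([.29,-.42,.42],-40),([.42,-.20,.44],-3),([.455,.04,.44],0)]
f=(tool()[0],tool()[1])
for p,y in P:
  print(delta(p,down(np.radians(y)),f)); f=(np.array(p),down(np.radians(y)))
```

```text
(array([-0.1901, -0.0157, -0.1511]), array([ 1.700e-03, -8.274e-01, -4.000e-04]), np.float64(37.23))
(array([-0.2521, -0.02  , -0.0418]), array([ 0.    , -0.8222,  0.    ]), np.float64(37.0))
(array([-0.2415,  0.    ,  0.0224]), array([-0.    , -0.0667, -0.    ]), np.float64(3.0))
```

Call:
{"name": "arm_command", "arguments": {
  "deltas": [
    {"dx": -0.038, "dy": -0.003, "dz": -0.03, "wy": -0.165},
    {"dx": -0.076, "dy": -0.006, "dz": -0.06, "wy": -0.33},
    {"dx": -0.114, "dy": -0.009, "dz": -0.09, "wy": -0.495},
    {"dx": -0.152, "dy": -0.012, "dz": -0.12, "wy": -0.66},
    {"dx": -0.19, "dy": -0.016, "dz": -0.15, "wy": -0.827}
  ],
  "claw": 1
}}

```text
invalid input at $.deltas[0]: expected keys dx, dy, dz, wx, wy, wz
```

Call:
{"name": "arm_command", "arguments": {
  "deltas": [
    {"dx": -0.05, "dy": -0.004, "dz": -0.008, "wy": -0.165},
    {"dx": -0.1, "dy": -0.008, "dz": -0.016, "wy": -0.33},
    {"dx": -0.15, "dy": -0.012, "dz": -0.025, "wy": -0.495},
    {"dx": -0.2, "dy": -0.016, "dz": -0.033, "wy": -0.66},
    {"dx": -0.252, "dy": -0.02, "dz": -0.042, "wy": -0.822}
  ]
}}

```text
invalid input at $.deltas[0]: expected keys dx, dy, dz, wx, wy, wz
```

Call:
{"name": "arm_command", "arguments": {
  "deltas": [
    {"dx": -0.05, "dz": 0.005, "wy": -0.015},
    {"dx": -0.1, "dz": 0.01, "wy": -0.03},
    {"dx": -0.15, "dz": 0.015, "wy": -0.045},
    {"dx": -0.2, "dz": 0.02, "wy": -0.06},
    {"dx": -0.24, "dz": 0.022, "wy": -0.067}
  ]
}}

```text
invalid input at $.deltas[0]: expected keys dx, dy, dz, wx, wy, wz
```

Call:
{"name": "arm_command", "arguments": {
  "deltas": [
    {"dx": -0.038, "dy": -0.003, "dz": -0.03, "wx": 0, "wy": -0.165, "wz": 0},
    {"dx": -0.076, "dy": -0.006, "dz": -0.06, "wx": 0, "wy": -0.33, "wz": 0},
    {"dx": -0.114, "dy": -0.009, "dz": -0.09, "wx": 0, "wy": -0.495, "wz": 0},
    {"dx": -0.152, "dy": -0.012, "dz": -0.12, "wx": 0, "wy": -0.66, "wz": 0},
    {"dx": -0.19, "dy": -0.016, "dz": -0.15, "wx": 0, "wy": -0.827, "wz": 0}
  ],
  "claw": 1
}}

```text
clock: 0.65
tool_pos: [0.2911, -0.4196, 0.4207]
eef_rot: [-0.3, 0.64, -0.64, 0.3]
contact_force: [1.0, -0.5, 0.1]
opening: 1.0
```

Call:
{"name": "arm_command", "arguments": {
  "deltas": [
    {"dx": -0.05, "dy": -0.004, "dz": -0.008, "wx": 0, "wy": -0.165, "wz": 0},
    {"dx": -0.1, "dy": -0.008, "dz": -0.016, "wx": 0, "wy": -0.33, "wz": 0},
    {"dx": -0.15, "dy": -0.012, "dz": -0.025, "wx": 0, "wy": -0.495, "wz": 0},
    {"dx": -0.2, "dy": -0.016, "dz": -0.033, "wx": 0, "wy": -0.66, "wz": 0},
    {"dx": -0.252, "dy": -0.02, "dz": -0.042, "wx": 0, "wy": -0.822, "wz": 0}
  ]
}}

```text
clock: 1.15
tool_pos: [0.4176, -0.205, 0.4405]
eef_rot: [0.488, -0.512, 0.512, -0.488]
contact_force: [1.3, -0.7, 0.2]
opening: 1.004
```

Call:
{"name": "arm_command", "arguments": {
  "deltas": [
    {"dx": -0.05, "dy": 0, "dz": 0.005, "wx": 0, "wy": -0.015, "wz": 0},
    {"dx": -0.1, "dy": 0, "dz": 0.01, "wx": 0, "wy": -0.03, "wz": 0},
    {"dx": -0.15, "dy": 0, "dz": 0.015, "wx": 0, "wy": -0.045, "wz": 0},
    {"dx": -0.2, "dy": 0, "dz": 0.02, "wx": 0, "wy": -0.06, "wz": 0},
    {"dx": -0.24, "dy": 0, "dz": 0.022, "wx": 0, "wy": -0.067, "wz": 0}
  ]
}}

```text
clock: 1.65
tool_pos: [0.4517, 0.0346, 0.4404]
eef_rot: [-0.5, 0.5, -0.5, 0.501]
contact_force: [1.7, -0.0, 0.1]
opening: 1.004
```

Run:
```python
from h import *
import pickle
print(r.get_state()["q"].round(3) if hasattr(r.get_state()["q"],'round') else r.get_state()["q"])
c=r.get_calibration("wrist"); im=r.snapshot("wrist"); cv2.imwrite("pics/w1.png",im[:,:,::-1]); pickle.dump(c,open("w1.pkl","wb"))
print(r.get_state()["qd"])
```

```text
[ 0.224  0.461 -0.593  2.002  0.36   0.782 -0.579]
[ 0.08355688 -0.01476872 -0.0050713   0.0099862  -0.00444748 -0.00487573
  0.15728227]
```

View pics/w1.png

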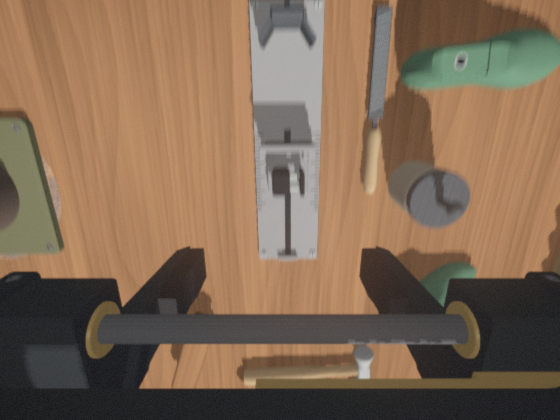

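Run:
```python
from h import *
import pickle
c=r.get_calibration("wrist"); im=r.snapshot("wrist"); cv2.imwrite("pics/w2.png",im[:,:,::-1]); pickle.dump(c,open("w2.pkl","wb"))
print(r.get_state()["qd"].round(3), tool()[0], tool()[1].as_quat())
im=im[:,:,::-1]
cv2.imwrite("pics/w2a.png",cv2.resize(im[0:150,235:340],None,fx=4,fy=4,interpolation=cv2.INTER_CUBIC))
cv2.imwrite("pics/w2b.png",cv2.resize(im[125:270,235:340],None,fx=4,fy=4,interpolation=cv2.INTER_CUBIC))
cv2.imwrite("pics/w2c.png",cv2.resize(im[15:105,390:560],None,fx=4,fy=4,interpolation=cv2.INTER_CUBIC))
```

```text
[ 0.087 -0.005  0.079  0.027  0.03   0.027  0.057] [0.45191008 0.03822402 0.44091622] [-0.50095647  0.49774913 -0.49678201  0.50447602]
```

View pics/w2a.png

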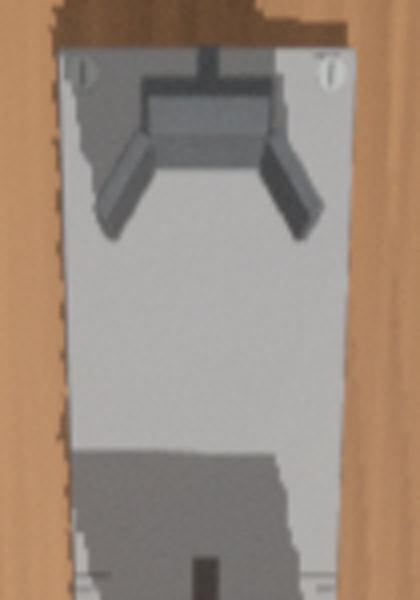

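View pics/w2b.png

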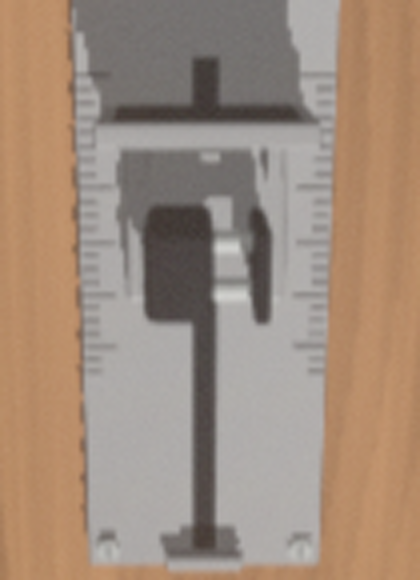

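View pics/w2c.png

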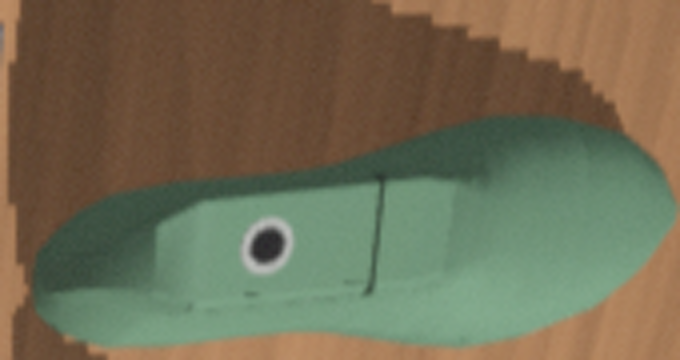

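```bash
cat >> h.py <<'E'
import pickle
def sub(c,crop,off,k=4.): return onz(c,off[0]+(crop[0]+.5)/k-.5,off[1]+(crop[1]+.5)/k-.5,crop[2])
E
python3 - <<'E'
from h import *
c=pickle.load(open("w2.pkl","rb"))
A=lambda *p:sub(c,p,(235,0)); B=lambda *p:sub(c,p,(235,125)); L=lambda *p:sub(c,p,(390,15))
TL,TR,BL,BR=A(58,47,.01),A(355,47,.01),B(92,567,.01),B(318,565,.01)
for n,v in dict(TL=TL,TR=TR,BL=BL,BR=BR).items(): print(n,v.round(4))
print("len",np.linalg.norm((TL+TR-BL-BR)/2),"wid",np.linalg.norm(TL-TR),np.linalg.norm(BL-BR))
ax=(BL+BR-TL-TR)/2; L0=np.linalg.norm(ax); ax/=L0; print("gauge x yaw",np.degrees(np.arctan2(ax[1],ax[0])))
mid=(TL+TR+BL+BR)/4; org=mid-ax*(.318-.176); print("mid",mid,"origin",org)
ay=np.array([-ax[1],ax[0],0])
g=lambda X:np.array([(X-org)@ax,(X-org)@ay,X[2]]).round(4)
for n,X in dict(restfootL=A(155,167,.01),restfootR=A(262,167,.01),jawL=B(100,122,.056),jawR=B(318,122,.056),gripfix=B(145,322,.071),gripfixTop=B(145,237,.071),tabouter=B(271,322,.071),tabTop=B(271,237,.071),slot=A(205,560,.01),slot2=B(204,545,.01)).items(): print(n,g(X),X.round(4))
print("top cam check")
C=r.get_calibration("top")
for n,(u,v) in dict(TL=(38/5+190,222/5+195),TR=(40/5+190,41/5+195),BL=(744/5+190,225/5+195),BR=(744/5+190,45/5+195)).items(): print(n,onz(C,u-.4,v-.4,.01).round(4))
for n,X in dict(hole=L(267,246,.076),toe=L(676,208,.02),heel=L(33,275,.018),c1=L(160,295,.073),c2=L(157,228,.073),seamTop=L(383,180,.074),seamBot=L(370,292,.074),c3=L(207,200,.073),c4=L(450,180,.07)).items(): print(n,X.round(4))
E
```

```text
TL [0.4101 0.2403 0.01  ]
TR [0.501  0.2414 0.01  ]
BL [ 0.4152 -0.112   0.01  ]
BR [ 0.5057 -0.1102  0.01  ]
len 0.35196478807199055 wid 0.09087305042211696 0.09046127815166416
gauge x yaw -89.20490014488848
mid [0.4580129  0.06488357 0.01      ] origin [0.45604241 0.20686989 0.01      ]
restfootL [-0.0014 -0.0162  0.01  ] [0.4399 0.2081 0.01  ]
restfootR [-0.0014  0.0175  0.01  ] [0.4735 0.2085 0.01  ]
jawL [ 0.1344 -0.0338  0.056 ] [0.4241 0.072  0.056 ]
jawR [0.1346 0.0345 0.056 ] [0.4924 0.0728 0.056 ]
gripfix [ 0.1954 -0.0201  0.071 ] [0.4386 0.0112 0.071 ]
gripfixTop [ 0.1677 -0.0197  0.071 ] [0.4386 0.0389 0.071 ]
tabouter [0.1956 0.0199 0.071 ] [0.4786 0.0116 0.071 ]
tabTop [0.1679 0.0193 0.071 ] [0.4777 0.0393 0.071 ]
slot [ 0.1197 -0.0003  0.01  ] [0.4574 0.0872 0.01  ]
slot2 [ 0.3086 -0.0004  0.01  ] [ 0.4599 -0.1017  0.01  ]
top cam check
TL [0.41   0.2376 0.01  ]
TR [0.501  0.2409 0.01  ]
BL [ 0.4153 -0.112   0.01  ]
BR [ 0.5052 -0.1118  0.01  ]
hole [0.6421 0.1634 0.076 ]
toe [0.8002 0.1822 0.02  ]
heel [0.6004 0.1604 0.018 ]
c1 [0.6162 0.1509 0.073 ]
c2 [0.6125 0.168  0.073 ]
seamTop [0.6714 0.1804 0.074 ]
seamBot [0.6743 0.1523 0.074 ]
c3 [0.625  0.1751 0.073 ]
c4 [0.6924 0.1813 0.07  ]
```

```bash
cat >> h.py <<'E'
ORG=np.array([.45604,.20687,0]); GY=np.radians(-89.2)
AX=np.array([np.cos(GY),np.sin(GY),0]); AY=np.array([-AX[1],AX[0],0])
def G(x,y,z): return ORG+AX*x+AY*y+np.array([0,0,z])
def toG(X): d=np.array(X)-ORG; return np.array([d@AX,d@AY,d[2]]).round(4)
GR=down(GY+np.pi/2)
E
python3 - <<'E'
from h import *
s=r.get_state(); print(s["clock"],tool()[0].round(4),toG(tool()[0]-[0,0,.147]))
print(delta(G(.182,-.003,.35),GR)); print(delta(G(.182,-.003,.203),GR))
E
```

```text
1.75 [0.4519 0.0382 0.4409] [ 0.1686 -0.0065  0.2939]
(array([0.0138, 0.0909, 0.0033]), array([-0.0033, -0.0039, -0.0057]), np.float64(0.34))
(array([0.0145, 0.2379, 0.0029]), array([-0.0033, -0.0039, -0.0057]), np.float64(0.34))
```

Call:
{"name": "arm_command", "arguments": {
  "deltas": [
    {"dx": 0.004, "dy": 0.04, "dz": 0.001, "wx": -0.003, "wy": -0.004, "wz": -0.006},
    {"dx": 0.008, "dy": 0.08, "dz": 0.002, "wx": -0.003, "wy": -0.004, "wz": -0.006},
    {"dx": 0.014, "dy": 0.12, "dz": 0.003, "wx": -0.003, "wy": -0.004, "wz": -0.006},
    {"dx": 0.014, "dy": 0.15, "dz": 0.003, "wx": -0.003, "wy": -0.004, "wz": -0.006},
    {"dx": 0.014, "dy": 0.15, "dz": 0.003, "wx": -0.003, "wy": -0.004, "wz": -0.006}
  ]
}}

```text
clock: 2.25
tool_pos: [0.4535, 0.017, 0.2875]
eef_rot: [0.505, -0.5, 0.499, -0.497]
contact_force: [-0.3, 0.4, 0.3]
opening: 0.999
```

Run:
```python
from h import *
c=r.get_calibration("wrist"); im=r.snapshot("wrist"); cv2.imwrite("pics/w3.png",im[:,:,::-1]); pickle.dump(c,open("w3.pkl","wb"))
s=r.get_state(); print(s["clock"],s["contact_force"],tool()[0].round(4),toG(tool()[0]-[0,0,.147]))
print(delta(G(.182,-.003,.203),GR))
```

```text
2.3 [ 0.52553117 -0.41048033  0.27084612] [0.4542 0.0174 0.2892] [ 0.1894 -0.0045  0.1422]
(array([-0.008 ,  0.0862,  0.002 ]), array([ 0.0079, -0.0141,  0.0076]), np.float64(0.8))
```

View pics/w3.png

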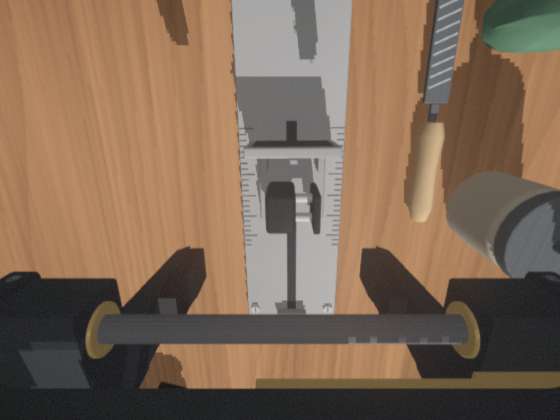

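Run:
```python
from h import *
c=pickle.load(open("w3.pkl","rb"));c2=pickle.load(open("w2.pkl","rb"))
p,R=tool(); o=-c["R"].T@c["t"]; print("cam in tool",R.as_matrix().T@(o-p), (c["R"]@R.as_matrix()).round(4))
im=cv2.imread("pics/w3.png"); cv2.imwrite("pics/w3a.png",cv2.resize(im[110:250,225:365],None,fx=4,fy=4,interpolation=cv2.INTER_CUBIC))
print([toG(onz(c,*uv,z)) for uv,z in (((244,153),.056),((341,153),.056))])
for x,y,z in ((.135,-.036,.056),(.135,.036,.056),(.167,-.02,.071),(.197,-.02,.071),(.197,.02,.071),(.318,.046,.01)): print(proj(c,G(x,y,z)).round(1))
print(R.as_matrix().round(4))
```

```text
cam in tool [-0.08283477  0.02192446 -0.00121308] [[ 5.000e-04  3.200e-03  1.000e+00]
 [ 9.478e-01 -3.189e-01  5.000e-04]
 [ 3.189e-01  9.478e-01 -3.200e-03]]
[array([ 0.1384, -0.0351,  0.056 ]), array([0.1391, 0.0349, 0.056 ])]
[242.5 148.3]
[342.8 147.2]
[264.7 196.7]
[266.  235.5]
[320.2 235.2]
[334.6 314.3]
[[ 0.0029 -0.0061  1.    ]
 [-1.     -0.006   0.0029]
 [ 0.006  -1.     -0.0062]]
```

View pics/w3a.png

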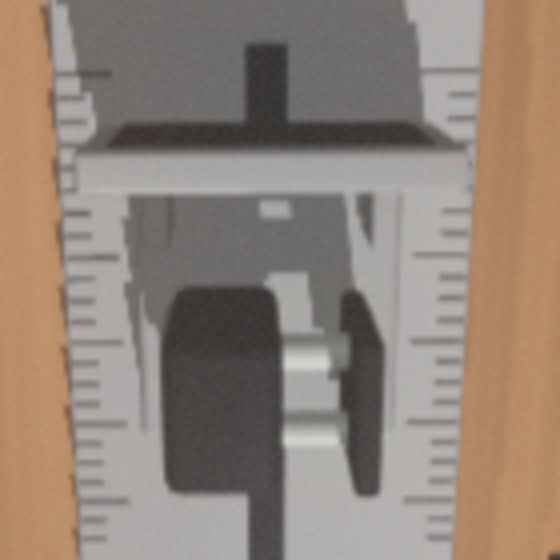

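Call:
{"name": "arm_command", "arguments": {
  "deltas": [
    {"dx": -0.008, "dy": 0.015, "dz": 0.002, "wx": 0.008, "wy": -0.014, "wz": 0.008},
    {"dx": -0.008, "dy": 0.03, "dz": 0.002, "wx": 0.008, "wy": -0.014, "wz": 0.008},
    {"dx": -0.008, "dy": 0.03, "dz": 0.002, "wx": 0.008, "wy": -0.014, "wz": 0.008},
    {"dx": -0.008, "dy": 0.03, "dz": 0.002, "wx": 0.008, "wy": -0.014, "wz": 0.008},
    {"dx": -0.008, "dy": 0.03, "dz": 0.002, "wx": 0.008, "wy": -0.014, "wz": 0.008}
  ],
  "claw": 0.6,
  "grip_force": 20
}}

```text
clock: 2.8
tool_pos: [0.457, 0.0255, 0.2615]
eef_rot: [-0.501, 0.496, -0.498, 0.505]
contact_force: [0.1, -0.1, 0.3]
opening: 0.8
```

```bash
cat > st.py <<'E'
from h import *
import sys
def st():
    s=r.get_state(); p,R=tool(); g=p+R.as_matrix()@[0,.147,0]
    print("t",round(s["clock"],2),"F",np.round(s["contact_force"],2),"open",round(s["opening"]*88,1),"TCP",p.round(4),"graspG",toG(g),"tilt",R.as_matrix()[:2,1].round(4),"qdmax",np.abs(s["qd"]).max().round(3))
st()
E
python3 - <<'E'
from st import *
print(delta(G(.182,-.003,.203),GR))
E
```

```text
t 2.8 F [ 0.06 -0.06  0.34] open 70.4 TCP [0.457  0.0255 0.2615] graspG [ 0.1811 -0.0007  0.1145] tilt [0.0061 0.0018] qdmax 0.007
(array([ 0.0007,  0.0585, -0.0018]), array([-0.0078, -0.001 , -0.0022]), np.float64(0.37))
```

Call:
{"name": "arm_command", "arguments": {
  "deltas": [
    {"dx": 0.001, "dy": 0.02, "dz": -0.002, "wx": -0.008, "wy": -0.001, "wz": -0.002},
    {"dx": 0.001, "dy": 0.04, "dz": -0.002, "wx": -0.008, "wy": -0.001, "wz": -0.002},
    {"dx": 0.001, "dy": 0.058, "dz": -0.002, "wx": -0.008, "wy": -0.001, "wz": -0.002},
    {"dx": 0.001, "dy": 0.058, "dz": -0.002, "wx": -0.008, "wy": -0.001, "wz": -0.002},
    {"dx": 0.001, "dy": 0.058, "dz": -0.002, "wx": -0.008, "wy": -0.001, "wz": -0.002}
  ]
}}

```text
clock: 3.3
tool_pos: [0.455, 0.0247, 0.2028]
eef_rot: [0.504, -0.497, 0.496, -0.503]
contact_force: [0.7, -0.5, 0.3]
opening: 0.799
```

Run:
```python
from st import *
print(delta(G(.182,-.003,.203),GR))
im=r.snapshot("wrist"); cv2.imwrite("pics/w4.png",im[:,:,::-1])
```

```text
t 3.3 F [ 0.65 -0.48  0.28] open 70.3 TCP [0.455  0.0247 0.2028] graspG [ 0.1821 -0.0039  0.0558] tilt [-0.0019 -0.0003] qdmax 0.016
(array([-0.0001, -0.0002,  0.0006]), array([0.0024, 0.0009, 0.0003]), np.float64(0.12))
```

View pics/w4.png

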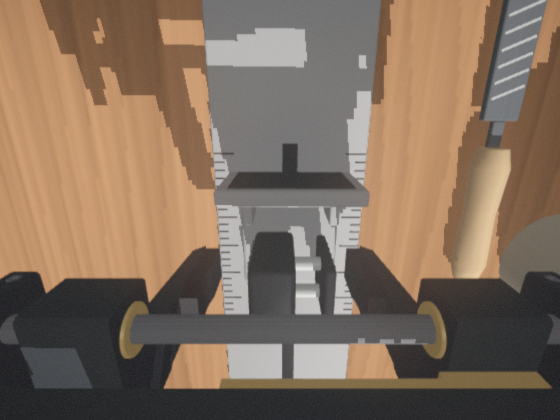

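Call:
{"name": "arm_command", "arguments": {
  "deltas": [
    {"dx": 0, "dy": 0, "dz": 0, "wx": 0, "wy": 0, "wz": 0},
    {"dx": 0, "dy": 0, "dz": 0, "wx": 0, "wy": 0, "wz": 0},
    {"dx": 0, "dy": 0, "dz": 0, "wx": 0, "wy": 0, "wz": 0},
    {"dx": 0, "dy": 0, "dz": 0, "wx": 0, "wy": 0, "wz": 0},
    {"dx": 0, "dy": 0, "dz": 0, "wx": 0, "wy": 0, "wz": 0}
  ],
  "claw": -1,
  "grip_force": 20
}}

```text
clock: 3.85
tool_pos: [0.4554, 0.0247, 0.2026]
eef_rot: [0.504, -0.497, 0.496, -0.503]
contact_force: [1.0, -0.8, 7.4]
opening: 0.376
```

```bash
python3 st.py
```

```text
t 3.85 F [ 1.05 -0.78  7.42] open 33.0 TCP [0.4554 0.0247 0.2026] graspG [ 0.1821 -0.0032  0.0556] tilt [-0.0005  0.0002] qdmax 0.015
```

Call:
{"name": "arm_command", "arguments": {
  "deltas": [
    {"dx": 0.006, "dy": 0, "dz": 0, "wx": 0, "wy": 0, "wz": 0},
    {"dx": 0.016, "dy": 0, "dz": 0, "wx": 0, "wy": 0, "wz": 0},
    {"dx": 0.028, "dy": 0, "dz": 0, "wx": 0, "wy": 0, "wz": 0},
    {"dx": 0.04, "dy": 0, "dz": 0, "wx": 0, "wy": 0, "wz": 0},
    {"dx": 0.052, "dy": 0, "dz": 0, "wx": 0, "wy": 0, "wz": 0}
  ]
}}

```text
clock: 4.35
tool_pos: [0.4561, -0.0275, 0.2026]
eef_rot: [-0.503, 0.497, -0.496, 0.504]
contact_force: [0.9, 2.3, 6.4]
opening: 0.375
```

```bash
python3 st.py
```

```text
t 4.35 F [0.85 2.27 6.4 ] open 33.0 TCP [ 0.4561 -0.0275  0.2026] graspG [ 0.2341 -0.0033  0.0556] tilt [-0.0003  0.0013] qdmax 0.298
```

Slide moves freely (about 2 N). Continue to about 0.100.

Call:
{"name": "arm_command", "arguments": {
  "deltas": [
    {"dx": 0.012, "dy": 0, "dz": 0, "wx": 0, "wy": 0, "wz": 0},
    {"dx": 0.024, "dy": 0, "dz": 0, "wx": 0, "wy": 0, "wz": 0},
    {"dx": 0.034, "dy": 0, "dz": 0, "wx": 0, "wy": 0, "wz": 0},
    {"dx": 0.043, "dy": 0, "dz": 0, "wx": 0, "wy": 0, "wz": 0},
    {"dx": 0.043, "dy": 0, "dz": 0, "wx": 0, "wy": 0, "wz": 0}
  ]
}}

```text
clock: 4.85
tool_pos: [0.4566, -0.0721, 0.2026]
eef_rot: [0.503, -0.497, 0.497, -0.502]
contact_force: [1.9, -1.1, 4.7]
opening: 0.376
```

Call:
{"name": "arm_command", "arguments": {
  "deltas": [
    {"dx": 0, "dy": 0, "dz": 0, "wx": 0, "wy": 0, "wz": 0},
    {"dx": 0, "dy": 0, "dz": 0, "wx": 0, "wy": 0, "wz": 0},
    {"dx": 0, "dy": 0, "dz": 0, "wx": 0, "wy": 0, "wz": 0},
    {"dx": 0, "dy": 0, "dz": 0, "wx": 0, "wy": 0, "wz": 0},
    {"dx": 0, "dy": 0, "dz": 0, "wx": 0, "wy": 0, "wz": 0}
  ]
}}

```text
clock: 5.35
tool_pos: [0.4567, -0.0714, 0.2026]
eef_rot: [0.504, -0.497, 0.497, -0.503]
contact_force: [1.7, -1.1, 5.1]
opening: 0.377
```

Run:
```python
from st import *
c=r.get_calibration("top"); im=r.snapshot("top"); cv2.imwrite("pics/top5.png",cv2.resize(im[195:250,190:350,::-1],None,fx=5,fy=5,interpolation=cv2.INTER_CUBIC))
```

```text
t 5.35 F [ 1.74 -1.14  5.12] open 33.2 TCP [ 0.4567 -0.0714  0.2026] graspG [ 0.2784 -0.0034  0.0556] tilt [-0.0008 -0.0014] qdmax 0.002
```

View pics/top5.png

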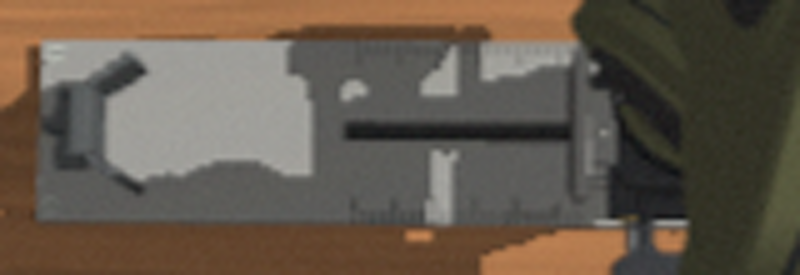

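Call:
{"name": "arm_command", "arguments": {
  "deltas": [
    {"dx": 0, "dy": 0, "dz": 0, "wx": 0, "wy": 0, "wz": 0},
    {"dx": 0, "dy": 0, "dz": 0, "wx": 0, "wy": 0, "wz": 0},
    {"dx": 0, "dy": -0.03, "dz": 0, "wx": 0, "wy": 0, "wz": 0},
    {"dx": 0, "dy": -0.075, "dz": 0, "wx": 0, "wy": 0, "wz": 0},
    {"dx": 0, "dy": -0.12, "dz": 0, "wx": 0, "wy": 0, "wz": 0}
  ],
  "claw": 0.8
}}

```text
clock: 5.9
tool_pos: [0.4549, -0.0706, 0.3228]
eef_rot: [0.506, -0.498, 0.494, -0.502]
contact_force: [1.2, -0.6, -0.7]
opening: 0.805
```

Run:
```python
from st import *
print(r.get_state()["q"].round(2))
```

```text
t 5.9 F [ 1.25 -0.56 -0.69] open 70.8 TCP [ 0.4549 -0.0706  0.3228] graspG [ 0.2775 -0.0061  0.1758] tilt [-0.0077 -0.0004] qdmax 1.271
[ 0.38  0.67 -0.52  2.12  0.65  0.53 -0.61]
```

Run:
```python
from st import *
f=tool()
for p,y in [([.53,.02,.36],36),([.62,.12,.36],72),([.660,.1655,.34],96)]:
  T=down(np.radians(y)); print(delta(p,T,f)); f=(np.array(p),T)
```

```text
t 5.9 F [ 1.25 -0.56 -0.69] open 70.8 TCP [ 0.4549 -0.0706  0.3228] graspG [ 0.2775 -0.0061  0.1758] tilt [-0.0077 -0.0004] qdmax 1.271
(array([-0.0894, -0.0378,  0.0762]), array([ 0.0097, -0.78  , -0.0027]), np.float64(35.1))
(array([-0.028 ,  0.    ,  0.1316]), array([ 0. , -0.8,  0. ]), np.float64(36.0))
(array([0.024 , 0.02  , 0.0556]), array([ 0.    , -0.5333,  0.    ]), np.float64(24.0))
```

Call:
{"name": "arm_command", "arguments": {
  "deltas": [
    {"dx": -0.018, "dy": -0.008, "dz": 0.015, "wx": 0.01, "wy": -0.156, "wz": -0.003},
    {"dx": -0.036, "dy": -0.015, "dz": 0.03, "wx": 0.01, "wy": -0.312, "wz": -0.003},
    {"dx": -0.054, "dy": -0.022, "dz": 0.045, "wx": 0.01, "wy": -0.468, "wz": -0.003},
    {"dx": -0.072, "dy": -0.03, "dz": 0.06, "wx": 0.01, "wy": -0.624, "wz": -0.003},
    {"dx": -0.09, "dy": -0.038, "dz": 0.076, "wx": 0.01, "wy": -0.78, "wz": -0.003}
  ]
}}

```text
clock: 6.4
tool_pos: [0.5306, 0.0208, 0.3596]
eef_rot: [0.631, -0.319, 0.321, -0.631]
contact_force: [0.8, -0.5, 0.3]
opening: 0.904
```

Run:
```python
from st import *
print(r.get_state()["q"].round(2))
f=tool()
for p,y in [([.62,.12,.36],72),([.660,.1655,.34],96)]:
  T=down(np.radians(y)); print(delta(p,T,f)); f=(np.array(p),T)
```

```text
t 6.4 F [ 0.8  -0.52  0.27] open 79.5 TCP [0.5306 0.0208 0.3596] graspG [0.1874 0.0723 0.2126] tilt [ 0.0024 -0.0017] qdmax 0.971
[ 0.32  0.72 -0.75  1.88  0.68  0.81 -0.17]
(array([-0.0271, -0.0003,  0.1308]), array([-1.000e-04, -7.941e-01,  3.800e-03]), np.float64(35.73))
(array([0.024 , 0.02  , 0.0556]), array([ 0.    , -0.5333,  0.    ]), np.float64(24.0))
```

q7 is moving towards +, comfortable.

Call:
{"name": "arm_command", "arguments": {
  "deltas": [
    {"dx": -0.006, "dy": 0, "dz": 0.026, "wx": 0, "wy": -0.16, "wz": 0.004},
    {"dx": -0.012, "dy": 0, "dz": 0.052, "wx": 0, "wy": -0.32, "wz": 0.004},
    {"dx": -0.018, "dy": 0, "dz": 0.078, "wx": 0, "wy": -0.48, "wz": 0.004},
    {"dx": -0.024, "dy": 0, "dz": 0.104, "wx": 0, "wy": -0.64, "wz": 0.004},
    {"dx": -0.027, "dy": 0, "dz": 0.131, "wx": 0, "wy": -0.794, "wz": 0.004}
  ]
}}

```text
clock: 6.9
tool_pos: [0.621, 0.1199, 0.3595]
eef_rot: [0.699, -0.11, 0.11, -0.698]
contact_force: [0.6, -0.1, 0.6]
opening: 0.899
```

Call:
{"name": "arm_command", "arguments": {
  "deltas": [
    {"dx": 0.008, "dy": 0.007, "dz": 0.018, "wx": 0, "wy": -0.18, "wz": 0},
    {"dx": 0.016, "dy": 0.014, "dz": 0.036, "wx": 0, "wy": -0.36, "wz": 0},
    {"dx": 0.024, "dy": 0.02, "dz": 0.055, "wx": 0, "wy": -0.533, "wz": 0},
    {"dx": 0.024, "dy": 0.02, "dz": 0.055, "wx": 0, "wy": -0.533, "wz": 0},
    {"dx": 0.024, "dy": 0.02, "dz": 0.055, "wx": 0, "wy": -0.533, "wz": 0}
  ]
}}

```text
clock: 7.4
tool_pos: [0.6608, 0.1639, 0.3397]
eef_rot: [-0.706, -0.035, 0.034, 0.706]
contact_force: [-1.0, -0.4, -0.3]
opening: 0.899
```

Run:
```python
from st import *
c=r.get_calibration("wrist"); im=r.snapshot("wrist"); cv2.imwrite("pics/w6.png",im[:,:,::-1]); pickle.dump(c,open("w6.pkl","wb"))
print(r.get_state()["q"].round(2))
print(delta([.660,.1655,.211],down(np.radians(96))))
```

```text
t 7.4 F [-0.97 -0.39 -0.25] open 79.1 TCP [0.6608 0.1639 0.3397] graspG [0.0458 0.2042 0.1927] tilt [0.0005 0.0003] qdmax 0.024
[ 0.13  0.99 -0.96  1.42  0.84  1.17  0.72]
(array([-0.0009,  0.1292,  0.0021]), array([ 0.0001, -0.0098,  0.0019]), np.float64(0.45))
```

View pics/w6.png

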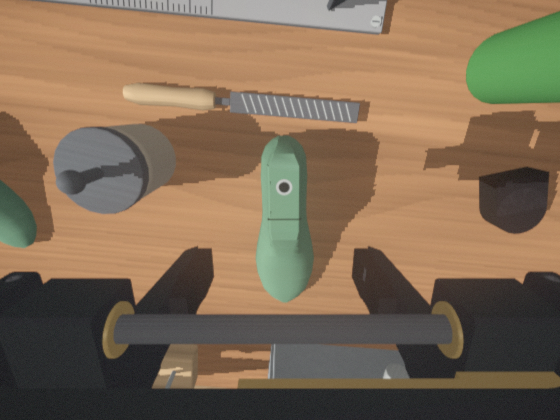

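Run:
```python
from st import *
c=pickle.load(open("w6.pkl","rb"))
im=cv2.imread("pics/w6.png"); cv2.imwrite("pics/w6a.png",cv2.resize(im[130:310,240:330],None,fx=4,fy=3.2,interpolation=cv2.INTER_CUBIC))
p,R=tool()
for n,u,v,z in (("hole",284,187,.076),("seamL",268,219,.075),("seamR",301,219,.075),("heel",285,135,.018),("toe",284.5,300,.02)):
    X=onz(c,u,v,z); print(n,X.round(4),(R.as_matrix().T@(X-p)).round(4))
```

```text
t 7.45 F [ 0.15 -0.14  0.36] open 79.3 TCP [0.6609 0.1635 0.3402] graspG [0.0463 0.2045 0.1932] tilt [0.0015 0.0001] qdmax 0.016
hole [0.6419 0.1638 0.076 ] [-0.0192  0.2642  0.0022]
seamL [0.6733 0.1524 0.075 ] [ 0.0108  0.2652 -0.0122]
seamR [0.6704 0.182  0.075 ] [0.0108 0.2652 0.0176]
heel [0.603  0.1612 0.018 ] [-0.0584  0.3221  0.0034]
toe [0.7982 0.1801 0.02  ] [0.1378 0.3204 0.0033]
```

View pics/w6a.png

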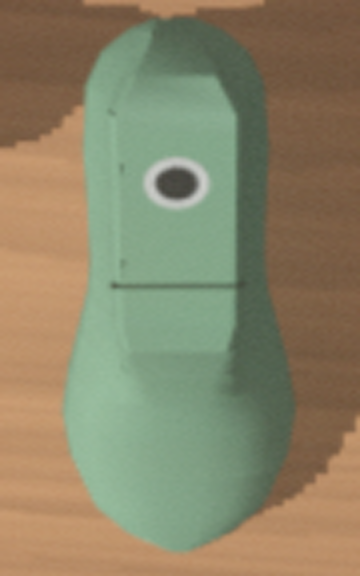

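Call:
{"name": "arm_command", "arguments": {
  "deltas": [
    {"dx": 0, "dy": 0.03, "dz": 0.0025, "wx": 0, "wy": -0.008, "wz": 0},
    {"dx": 0, "dy": 0.06, "dz": 0.0025, "wx": 0, "wy": -0.008, "wz": 0},
    {"dx": 0, "dy": 0.09, "dz": 0.0025, "wx": 0, "wy": -0.008, "wz": 0},
    {"dx": 0, "dy": 0.115, "dz": 0.0025, "wx": 0, "wy": -0.008, "wz": 0},
    {"dx": 0, "dy": 0.127, "dz": 0.0025, "wx": 0, "wy": -0.008, "wz": 0}
  ]
}}

```text
clock: 7.95
tool_pos: [0.6608, 0.1652, 0.2117]
eef_rot: [0.707, 0.037, -0.037, -0.706]
contact_force: [-0.1, 0.2, -0.3]
opening: 0.903
```

Call:
{"name": "arm_command", "arguments": {
  "deltas": [
    {"dx": 0, "dy": 0, "dz": 0, "wx": 0, "wy": 0, "wz": 0},
    {"dx": 0, "dy": 0, "dz": 0, "wx": 0, "wy": 0, "wz": 0},
    {"dx": 0, "dy": 0, "dz": 0, "wx": 0, "wy": 0, "wz": 0},
    {"dx": 0, "dy": 0, "dz": 0, "wx": 0, "wy": 0, "wz": 0},
    {"dx": 0, "dy": 0, "dz": 0, "wx": 0, "wy": 0, "wz": 0}
  ]
}}

```text
clock: 8.45
tool_pos: [0.662, 0.1672, 0.2147]
eef_rot: [-0.705, -0.039, 0.035, 0.707]
contact_force: [-0.6, 0.4, 0.7]
opening: 0.903
```

Run:
```python
from st import *
print(delta([.660,.166,.213],down(np.radians(96))))
```

```text
t 8.45 F [-0.64  0.41  0.72] open 79.5 TCP [0.662  0.1672 0.2147] graspG [0.0422 0.2061 0.0677] tilt [0.0045 0.0023] qdmax 0.005
(array([-0.0021,  0.0017, -0.001 ]), array([-0.0023,  0.0002,  0.006 ]), np.float64(0.29))
```

Call:
{"name": "arm_command", "arguments": {
  "deltas": [
    {"dx": -0.001, "dy": 0.001, "dz": 0, "wx": 0, "wy": 0, "wz": 0},
    {"dx": -0.001, "dy": 0.001, "dz": 0, "wx": 0, "wy": 0, "wz": 0},
    {"dx": -0.001, "dy": 0.001, "dz": 0, "wx": 0, "wy": 0, "wz": 0},
    {"dx": -0.001, "dy": 0.001, "dz": 0, "wx": 0, "wy": 0, "wz": 0},
    {"dx": -0.001, "dy": 0.001, "dz": 0, "wx": 0, "wy": 0, "wz": 0}
  ],
  "claw": -1,
  "grip_force": 45
}}

```text
clock: 8.95
tool_pos: [0.6608, 0.167, 0.2127]
eef_rot: [-0.705, -0.038, 0.036, 0.707]
contact_force: [0.3, 0.5, 0.7]
opening: 0.471
```

Call:
{"name": "arm_command", "arguments": {
  "deltas": [
    {"dx": 0, "dy": 0, "dz": 0, "wx": 0, "wy": 0, "wz": 0},
    {"dx": 0, "dy": 0, "dz": 0, "wx": 0, "wy": 0, "wz": 0},
    {"dx": 0, "dy": 0, "dz": 0, "wx": 0, "wy": 0, "wz": 0},
    {"dx": 0, "dy": -0.005, "dz": 0, "wx": 0, "wy": 0, "wz": 0},
    {"dx": 0, "dy": -0.01, "dz": 0, "wx": 0, "wy": 0, "wz": 0}
  ]
}}

```text
clock: 9.45
tool_pos: [0.6602, 0.167, 0.2222]
eef_rot: [-0.705, -0.038, 0.037, 0.707]
contact_force: [0.7, -0.7, -4.2]
opening: 0.357
```

Run:
```python
from st import *
c=r.get_calibration("wrist"); im=r.snapshot("wrist"); cv2.imwrite("pics/w7.png",im[:,:,::-1]); pickle.dump(c,open("w7.pkl","wb"))
im=r.snapshot("side"); cv2.imwrite("pics/s7.png",im[:,:,::-1])
```

```text
t 9.45 F [ 0.69 -0.68 -4.15] open 31.4 TCP [0.6602 0.167  0.2222] graspG [0.0425 0.2038 0.0752] tilt [0.0014 0.0019] qdmax 0.069
```

View pics/w7.png

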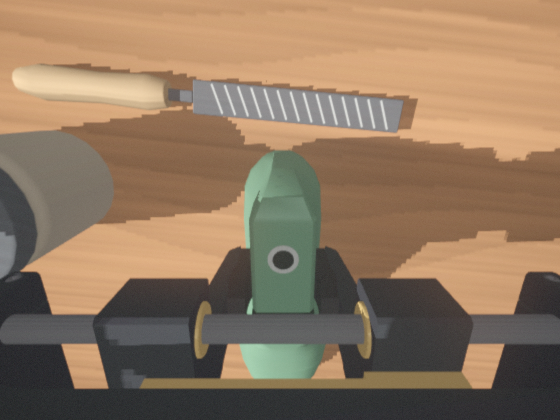

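View pics/s7.png

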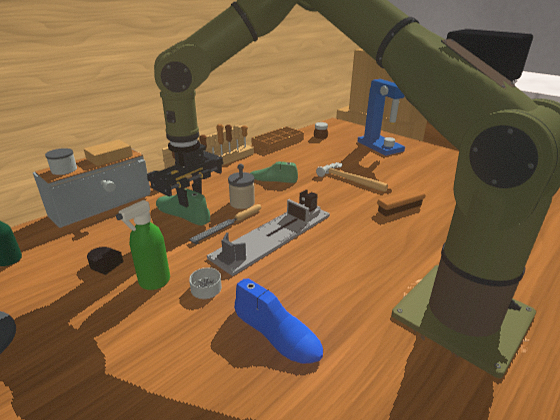

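Call:
{"name": "arm_command", "arguments": {
  "deltas": [
    {"dx": 0, "dy": -0.02, "dz": 0, "wx": 0, "wy": 0, "wz": 0},
    {"dx": 0, "dy": -0.05, "dz": 0, "wx": 0, "wy": 0, "wz": 0},
    {"dx": 0, "dy": -0.085, "dz": 0, "wx": 0, "wy": 0, "wz": 0},
    {"dx": 0, "dy": -0.12, "dz": 0, "wx": 0, "wy": 0, "wz": 0},
    {"dx": 0, "dy": -0.15, "dz": 0, "wx": 0, "wy": 0, "wz": 0}
  ]
}}

```text
clock: 10.05
tool_pos: [0.6599, 0.1671, 0.3762]
eef_rot: [-0.705, -0.039, 0.036, 0.707]
contact_force: [1.0, -0.3, -5.1]
opening: 0.354
```

Run:
```python
from st import *
c=pickle.load(open("w7.pkl","rb"));p,R=tool()
# w7 was taken at TCP z .222 -> hole at height .076+.0095
P=np.array([.6602,.167,.2222]); X=onz(c,283.5,259.5,.0855); print("hole in tool",(R.as_matrix().T@(X-P)).round(4))
c=r.get_calibration("wrist"); im=r.snapshot("wrist"); cv2.imwrite("pics/w8.png",im[:,:,::-1]); pickle.dump(c,open("w8.pkl","wb"))
f=tool()
for p,y in [([.60,.16,.37],62),([.50,.145,.37],28),([*G(.07,0,0)[:2],.36],.8)]:
  T=down(np.radians(y)); print(delta(p,T,f)); f=(np.array(p),T)
```

```text
t 10.05 F [ 0.96 -0.27 -5.1 ] open 31.1 TCP [0.6599 0.1671 0.3762] graspG [0.0421 0.204  0.2292] tilt [0.0048 0.0034] qdmax 0.459
hole in tool [-0.019   0.1366  0.0008]
(array([-0.0615,  0.0109, -0.0019]), array([-0.0124,  0.756 ,  0.0134]), np.float64(34.03))
(array([-0.0813,  0.    , -0.0602]), array([0.    , 0.7556, 0.    ]), np.float64(34.0))
(array([-0.013 ,  0.01  , -0.0418]), array([0.    , 0.6044, 0.    ]), np.float64(27.2))
```

View pics/w8.png

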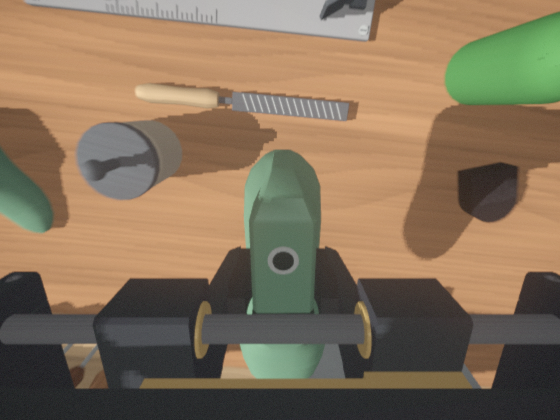

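Call:
{"name": "arm_command", "arguments": {
  "deltas": [
    {"dx": -0.012, "dy": 0.002, "dz": 0, "wx": -0.002, "wy": 0.12, "wz": 0.002},
    {"dx": -0.024, "dy": 0.004, "dz": -0.001, "wx": -0.005, "wy": 0.27, "wz": 0.005},
    {"dx": -0.036, "dy": 0.006, "dz": -0.001, "wx": -0.007, "wy": 0.43, "wz": 0.008},
    {"dx": -0.049, "dy": 0.008, "dz": -0.002, "wx": -0.01, "wy": 0.59, "wz": 0.01},
    {"dx": -0.061, "dy": 0.01, "dz": -0.002, "wx": -0.012, "wy": 0.756, "wz": 0.013}
  ]
}}

```text
clock: 10.6
tool_pos: [0.5989, 0.1582, 0.3625]
eef_rot: [0.688, -0.175, 0.17, -0.683]
contact_force: [0.8, -0.2, -4.6]
opening: 0.356
```

Call:
{"name": "arm_command", "arguments": {
  "deltas": [
    {"dx": -0.016, "dy": 0, "dz": -0.012, "wx": 0, "wy": 0.15, "wz": 0},
    {"dx": -0.032, "dy": 0, "dz": -0.024, "wx": 0, "wy": 0.3, "wz": 0},
    {"dx": -0.049, "dy": 0, "dz": -0.036, "wx": 0, "wy": 0.45, "wz": 0},
    {"dx": -0.065, "dy": 0, "dz": -0.048, "wx": 0, "wy": 0.6, "wz": 0},
    {"dx": -0.081, "dy": 0, "dz": -0.06, "wx": 0, "wy": 0.756, "wz": 0}
  ]
}}

```text
clock: 11.1
tool_pos: [0.4989, 0.1435, 0.3638]
eef_rot: [0.608, -0.367, 0.364, -0.602]
contact_force: [1.0, 0.3, -4.0]
opening: 0.359
```

Call:
{"name": "arm_command", "arguments": {
  "deltas": [
    {"dx": -0.003, "dy": 0.002, "dz": -0.01, "wx": 0, "wy": 0.15, "wz": 0},
    {"dx": -0.006, "dy": 0.004, "dz": -0.02, "wx": 0, "wy": 0.3, "wz": 0},
    {"dx": -0.009, "dy": 0.006, "dz": -0.03, "wx": 0, "wy": 0.45, "wz": 0},
    {"dx": -0.013, "dy": 0.01, "dz": -0.042, "wx": 0, "wy": 0.604, "wz": 0},
    {"dx": -0.013, "dy": 0.01, "dz": -0.042, "wx": 0, "wy": 0.604, "wz": 0}
  ]
}}

```text
clock: 11.6
tool_pos: [0.455, 0.1352, 0.354]
eef_rot: [0.508, -0.497, 0.495, -0.5]
contact_force: [-0.0, 0.0, -4.9]
opening: 0.358
```

Run:
```python
from st import *
c=r.get_calibration("wrist"); im=r.snapshot("wrist"); cv2.imwrite("pics/w9.png",im[:,:,::-1]); pickle.dump(c,open("w9.pkl","wb"))
print(r.get_state()["q"].round(2))
print(delta(G(.07,0,.25),GR))
```

```text
t 11.6 F [-0.04  0.03 -4.95] open 31.5 TCP [0.455  0.1352 0.354 ] graspG [ 0.0726 -0.0036  0.207 ] tilt [-0.0103 -0.0066] qdmax 0.103
[-0.03  0.63 -0.56  2.04  0.56  0.63 -0.96]
(array([-0.002 ,  0.1042,  0.0017]), array([0.0107, 0.0054, 0.0068]), np.float64(0.62))
```

View pics/w9.png

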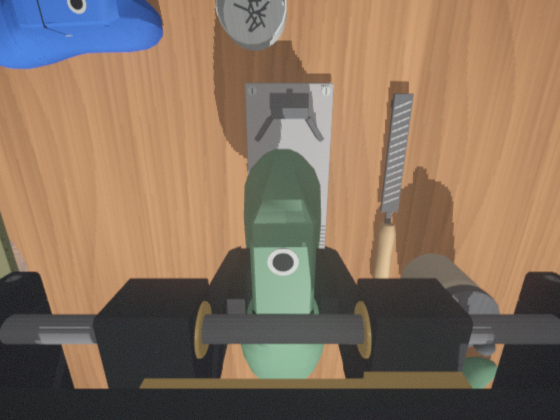

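Call:
{"name": "arm_command", "arguments": {
  "deltas": [
    {"dx": 0, "dy": 0.02, "dz": 0.002, "wx": 0.011, "wy": 0.005, "wz": 0.007},
    {"dx": -0.001, "dy": 0.045, "dz": 0.002, "wx": 0.011, "wy": 0.005, "wz": 0.007},
    {"dx": -0.002, "dy": 0.07, "dz": 0.002, "wx": 0.011, "wy": 0.005, "wz": 0.007},
    {"dx": -0.002, "dy": 0.095, "dz": 0.002, "wx": 0.011, "wy": 0.005, "wz": 0.007},
    {"dx": -0.002, "dy": 0.104, "dz": 0.002, "wx": 0.011, "wy": 0.005, "wz": 0.007}
  ]
}}

```text
clock: 12.15
tool_pos: [0.4584, 0.1371, 0.2482]
eef_rot: [0.503, -0.497, 0.496, -0.503]
contact_force: [-0.2, -0.0, -4.3]
opening: 0.352
```

Call:
{"name": "arm_command", "arguments": {
  "deltas": [
    {"dx": 0, "dy": 0, "dz": 0, "wx": 0, "wy": 0, "wz": 0},
    {"dx": 0, "dy": 0, "dz": 0, "wx": 0, "wy": 0, "wz": 0},
    {"dx": 0, "dy": 0, "dz": 0, "wx": 0, "wy": 0, "wz": 0},
    {"dx": 0, "dy": 0, "dz": 0, "wx": 0, "wy": 0, "wz": 0},
    {"dx": 0, "dy": 0, "dz": 0, "wx": 0, "wy": 0, "wz": 0}
  ]
}}

```text
clock: 12.65
tool_pos: [0.4582, 0.1365, 0.2505]
eef_rot: [-0.502, 0.497, -0.498, 0.503]
contact_force: [-0.3, 0.0, -4.1]
opening: 0.355
```

Run:
```python
from st import *
c=r.get_calibration("wrist"); im=r.snapshot("wrist"); cv2.imwrite("pics/w10.png",im[:,:,::-1]); pickle.dump(c,open("w10.pkl","wb"))
s=r.get_calibration("side"); im=r.snapshot("side"); cv2.imwrite("pics/s10.png",cv2.resize(im[150:300,150:350,::-1],None,fx=4,fy=4,interpolation=cv2.INTER_CUBIC))
print(delta(G(.07,0,.2235),GR))
```

```text
t 12.65 F [-0.28  0.02 -4.09] open 31.2 TCP [0.4582 0.1365 0.2505] graspG [0.0702 0.0014 0.1035] tilt [0.0014 0.0009] qdmax 0.006
(array([-0.0003,  0.0267, -0.0011]), array([-0.0011, -0.0052, -0.0008]), np.float64(0.24))
```

View pics/w10.png

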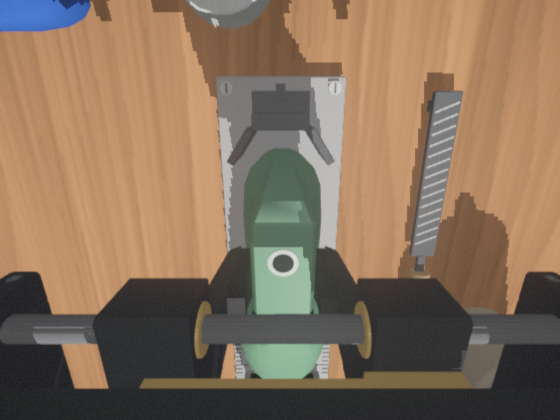

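View pics/s10.png

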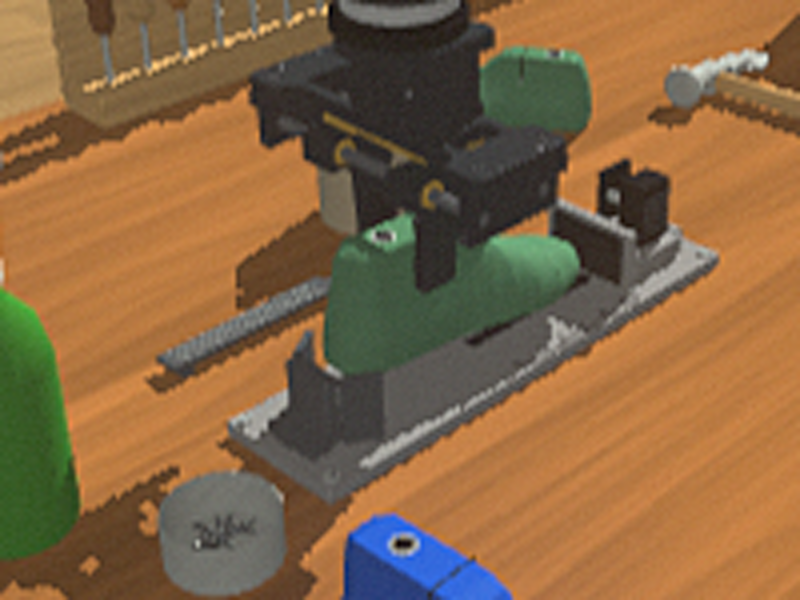

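Call:
{"name": "arm_command", "arguments": {
  "deltas": [
    {"dx": 0.004, "dy": 0.005, "dz": -0.001, "wx": -0.001, "wy": -0.005, "wz": -0.001},
    {"dx": 0.004, "dy": 0.011, "dz": -0.001, "wx": -0.001, "wy": -0.005, "wz": -0.001},
    {"dx": 0.004, "dy": 0.017, "dz": -0.001, "wx": -0.001, "wy": -0.005, "wz": -0.001},
    {"dx": 0.004, "dy": 0.022, "dz": -0.001, "wx": -0.001, "wy": -0.005, "wz": -0.001},
    {"dx": 0.004, "dy": 0.024, "dz": -0.001, "wx": -0.001, "wy": -0.005, "wz": -0.001}
  ]
}}

```text
clock: 13.25
tool_pos: [0.4569, 0.1333, 0.2253]
eef_rot: [0.504, -0.497, 0.496, -0.504]
contact_force: [0.4, 1.9, -0.9]
opening: 0.355
```

Call:
{"name": "arm_command", "arguments": {
  "deltas": [
    {"dx": 0, "dy": 0, "dz": 0, "wx": 0, "wy": 0, "wz": 0},
    {"dx": 0, "dy": 0.001, "dz": 0, "wx": 0, "wy": 0, "wz": 0},
    {"dx": 0, "dy": 0.001, "dz": 0, "wx": 0, "wy": 0, "wz": 0},
    {"dx": 0, "dy": 0.002, "dz": 0, "wx": 0, "wy": 0, "wz": 0},
    {"dx": 0, "dy": 0.002, "dz": 0, "wx": 0, "wy": 0, "wz": 0}
  ]
}}

```text
clock: 13.75
tool_pos: [0.4572, 0.1328, 0.2241]
eef_rot: [-0.503, 0.496, -0.496, 0.504]
contact_force: [-1.1, 2.5, 1.3]
opening: 0.353
```

```bash
python3 st.py
```

```text
t 13.75 F [-1.08  2.45  1.26] open 31.0 TCP [0.4572 0.1328 0.2241] graspG [0.074  0.0001 0.0771] tilt [0.0001 0.0003] qdmax 0.003
```

Call:
{"name": "arm_command", "arguments": {
  "deltas": [
    {"dx": 0, "dy": 0.0005, "dz": 0, "wx": 0, "wy": 0, "wz": 0},
    {"dx": 0, "dy": 0.001, "dz": 0, "wx": 0, "wy": 0, "wz": 0},
    {"dx": 0, "dy": 0.001, "dz": 0, "wx": 0, "wy": 0, "wz": 0},
    {"dx": 0, "dy": 0.001, "dz": 0, "wx": 0, "wy": 0, "wz": 0},
    {"dx": 0, "dy": 0.001, "dz": 0, "wx": 0, "wy": 0, "wz": 0}
  ]
}}

```text
clock: 14.25
tool_pos: [0.4571, 0.1328, 0.223]
eef_rot: [-0.504, 0.496, -0.496, 0.504]
contact_force: [-0.7, 3.8, 3.1]
opening: 0.354
```

Run:
```python
from st import *
im=r.snapshot("side"); cv2.imwrite("pics/s11.png",cv2.resize(im[150:300,150:350,::-1],None,fx=4,fy=4,interpolation=cv2.INTER_CUBIC))
```

```text
t 14.25 F [-0.68  3.82  3.07] open 31.2 TCP [0.4571 0.1328 0.223 ] graspG [0.074  0.0001 0.076 ] tilt [-0.0001  0.0003] qdmax 0.002
```

View pics/s11.png

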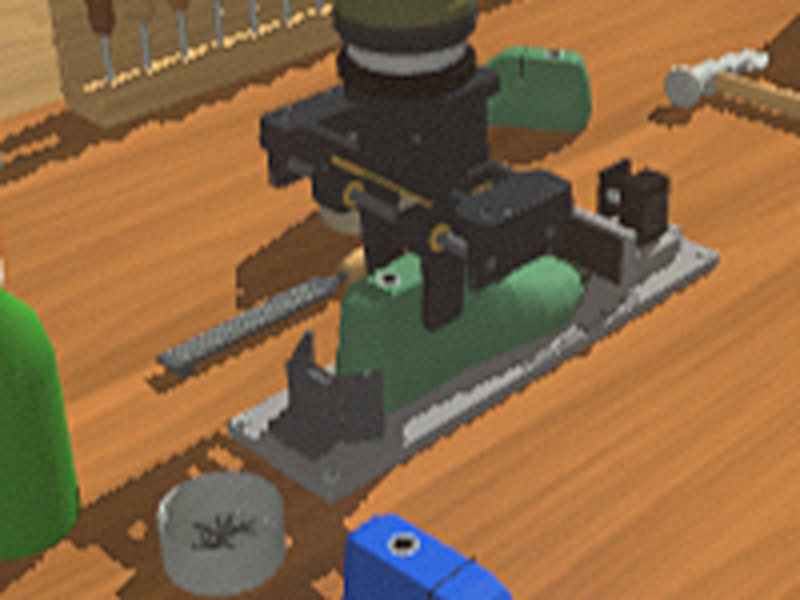

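Call:
{"name": "arm_command", "arguments": {
  "deltas": [
    {"dx": 0, "dy": 0, "dz": 0, "wx": 0, "wy": 0, "wz": 0},
    {"dx": 0, "dy": 0, "dz": 0, "wx": 0, "wy": 0, "wz": 0},
    {"dx": 0, "dy": 0, "dz": 0, "wx": 0, "wy": 0, "wz": 0},
    {"dx": 0, "dy": 0, "dz": 0, "wx": 0, "wy": 0, "wz": 0},
    {"dx": 0, "dy": 0, "dz": 0, "wx": 0, "wy": 0, "wz": 0}
  ],
  "claw": 0.6
}}

```text
clock: 14.8
tool_pos: [0.457, 0.1322, 0.2228]
eef_rot: [0.504, -0.497, 0.497, -0.503]
contact_force: [0.4, 0.3, -0.1]
opening: 0.784
```

Call:
{"name": "arm_command", "arguments": {
  "deltas": [
    {"dx": 0, "dy": -0.02, "dz": 0, "wx": 0, "wy": 0, "wz": 0},
    {"dx": 0, "dy": -0.05, "dz": 0, "wx": 0, "wy": 0, "wz": 0},
    {"dx": 0, "dy": -0.09, "dz": 0, "wx": 0, "wy": 0, "wz": 0},
    {"dx": 0, "dy": -0.12, "dz": 0, "wx": 0, "wy": 0, "wz": 0},
    {"dx": 0, "dy": -0.12, "dz": 0, "wx": 0, "wy": 0, "wz": 0}
  ]
}}

```text
clock: 15.3
tool_pos: [0.458, 0.133, 0.346]
eef_rot: [-0.501, 0.496, -0.498, 0.505]
contact_force: [0.3, 0.4, -0.2]
opening: 0.798
```

Run:
```python
from st import *
c=r.get_calibration("wrist"); im=r.snapshot("wrist"); cv2.imwrite("pics/w12.png",im[:,:,::-1]); pickle.dump(c,open("w12.pkl","wb"))
im=r.snapshot("side"); cv2.imwrite("pics/s12.png",cv2.resize(im[150:300,150:350,::-1],None,fx=4,fy=4,interpolation=cv2.INTER_CUBIC))
```

```text
t 15.3 F [ 0.31  0.36 -0.2 ] open 70.2 TCP [0.458 0.133 0.346] graspG [0.0736 0.0017 0.199 ] tilt [0.0056 0.0022] qdmax 0.061
```

View pics/w12.png

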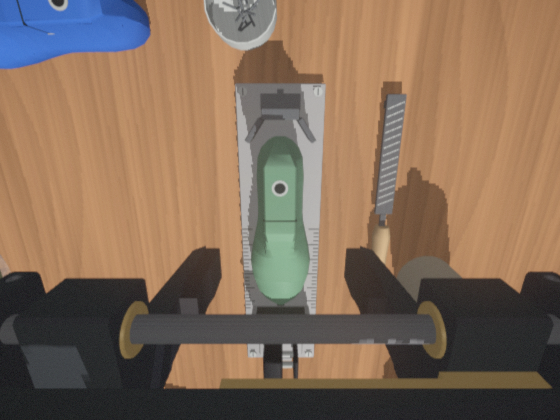

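View pics/s12.png

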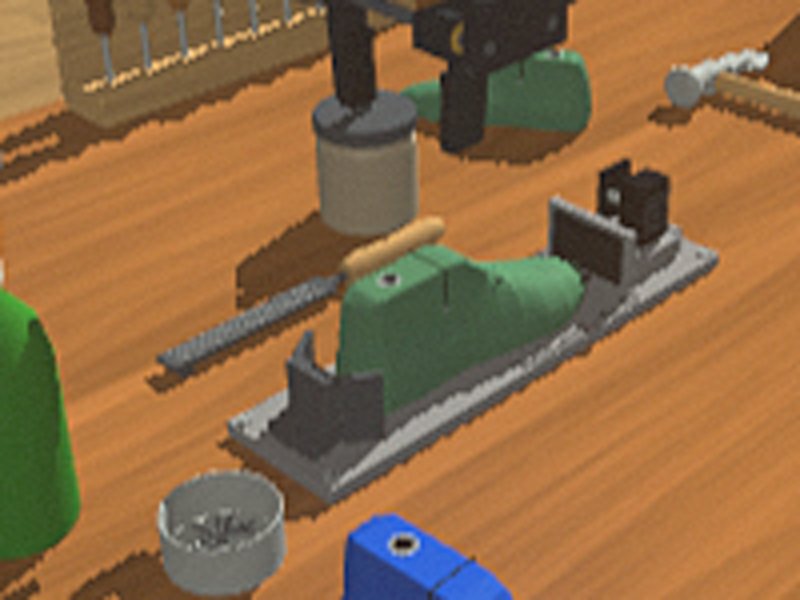

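Run:
```python
from st import *
c=pickle.load(open("w12.pkl","rb"))
for n,u,v,z in (("hole",280,188,.086),("toe",281,299,.03),("heel",280,136,.028),("seamL",263.5,221,.085),("seamR",296.5,221,.085)): print(n,toG(onz(c,u,v,z)))
for x,y in ((-.034,-.046),(-.034,.046),(0.2,0)): print(proj(c,G(x,y,.01)).round(1))
f=tool()
for p in (G(.2785,-.003,.33),): print(delta(p,GR))
```

```text
t 15.4 F [-0.17 -0.41  0.1 ] open 70.1 TCP [0.4571 0.1322 0.343 ] graspG [7.47e-02 1.00e-04 1.96e-01] tilt [ 0.0003 -0.0005] qdmax 0.034
hole [ 0.0546 -0.0002  0.086 ]
toe [2.075e-01 2.000e-04 3.000e-02]
heel [ 0.0162 -0.0002  0.028 ]
seamL [ 0.0851 -0.0151  0.085 ]
seamR [0.0852 0.0143 0.085 ]
[234.3  83.4]
[325.8  83.3]
[280.8 284.1]
(array([ 0.2038,  0.0131, -0.0029]), array([-0.0004, -0.0009,  0.0007]), np.float64(0.05))
```

Call:
{"name": "arm_command", "arguments": {
  "deltas": [
    {"dx": 0.04, "dy": 0, "dz": 0, "wx": 0, "wy": -0.001, "wz": 0},
    {"dx": 0.08, "dy": 0, "dz": -0.001, "wx": 0, "wy": -0.001, "wz": 0},
    {"dx": 0.125, "dy": 0, "dz": -0.002, "wx": 0, "wy": -0.001, "wz": 0},
    {"dx": 0.17, "dy": 0, "dz": -0.003, "wx": 0, "wy": -0.001, "wz": 0},
    {"dx": 0.2025, "dy": 0.01, "dz": -0.003, "wx": 0, "wy": -0.001, "wz": 0}
  ]
}}

```text
clock: 15.9
tool_pos: [0.4561, -0.073, 0.3318]
eef_rot: [0.504, -0.497, 0.497, -0.502]
contact_force: [-0.1, 0.8, 0.7]
opening: 0.802
```

Call:
{"name": "arm_command", "arguments": {
  "deltas": [
    {"dx": 0, "dy": 0.02, "dz": 0, "wx": 0, "wy": 0, "wz": 0},
    {"dx": 0, "dy": 0.05, "dz": 0, "wx": 0, "wy": 0, "wz": 0},
    {"dx": 0, "dy": 0.06, "dz": 0, "wx": 0, "wy": 0, "wz": 0},
    {"dx": 0, "dy": 0.06, "dz": 0, "wx": 0, "wy": 0, "wz": 0},
    {"dx": 0, "dy": 0.06, "dz": 0, "wx": 0, "wy": 0, "wz": 0}
  ]
}}

```text
clock: 16.4
tool_pos: [0.4569, -0.0694, 0.2729]
eef_rot: [0.504, -0.496, 0.496, -0.503]
contact_force: [1.1, -0.6, -0.5]
opening: 0.795
```

Run:
```python
from st import *
c=r.get_calibration("wrist"); im=r.snapshot("wrist"); cv2.imwrite("pics/w13.png",im[:,:,::-1]); pickle.dump(c,open("w13.pkl","wb"))
print(delta(G(.277,-.003,.203),GR))
for x,y,z in ((.23,-.036,.056),(.23,.036,.056),(.262,-.02,.071),(.292,-.02,.071),(.292,.02,.071)): print(proj(c,G(x,y,z)).round(1))
```

```text
t 16.4 F [ 1.13 -0.64 -0.51] open 70.0 TCP [ 0.4569 -0.0694  0.2729] graspG [ 0.2764 -0.0032  0.1259] tilt [-0.0014 -0.0005] qdmax 0.021
(array([ 0.0006,  0.0704, -0.0002]), array([0.0001, 0.0021, 0.0005]), np.float64(0.1))
[235.5 165.3]
[340.9 165.5]
[258.3 216.9]
[259.4 256.9]
[316.3 257. ]
```

View pics/w13.png

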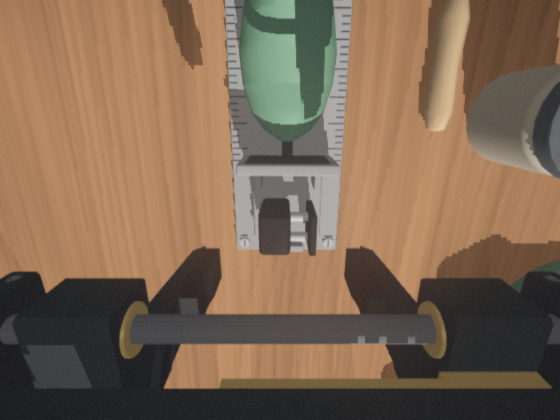

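Call:
{"name": "arm_command", "arguments": {
  "deltas": [
    {"dx": 0.0005, "dy": 0.025, "dz": 0, "wx": 0, "wy": 0.002, "wz": 0},
    {"dx": 0.0005, "dy": 0.05, "dz": 0, "wx": 0, "wy": 0.002, "wz": 0},
    {"dx": 0.0005, "dy": 0.07, "dz": 0, "wx": 0, "wy": 0.002, "wz": 0},
    {"dx": 0.0005, "dy": 0.07, "dz": 0, "wx": 0, "wy": 0.002, "wz": 0},
    {"dx": 0.0005, "dy": 0.07, "dz": 0, "wx": 0, "wy": 0.002, "wz": 0}
  ]
}}

```text
clock: 16.95
tool_pos: [0.4572, -0.0702, 0.2037]
eef_rot: [0.504, -0.496, 0.497, -0.503]
contact_force: [-0.0, -0.7, 0.3]
opening: 0.799
```

Run:
```python
from st import *
print(delta(G(.277,-.003,.203),GR))
```

```text
t 16.95 F [-0.01 -0.66  0.26] open 70.3 TCP [ 0.4572 -0.0702  0.2037] graspG [ 0.2772 -0.0027  0.0567] tilt [ 0.0002 -0.0008] qdmax 0.019
(array([-0.0001,  0.0007, -0.0002]), array([-0.0003, -0.0003,  0.001 ]), np.float64(0.05))
```

Call:
{"name": "arm_command", "arguments": {
  "deltas": [
    {"dx": 0, "dy": 0, "dz": 0, "wx": 0, "wy": 0, "wz": 0},
    {"dx": 0, "dy": 0, "dz": 0, "wx": 0, "wy": 0, "wz": 0},
    {"dx": 0, "dy": 0, "dz": 0, "wx": 0, "wy": 0, "wz": 0},
    {"dx": 0, "dy": 0, "dz": 0, "wx": 0, "wy": 0, "wz": 0},
    {"dx": 0, "dy": 0, "dz": 0, "wx": 0, "wy": 0, "wz": 0}
  ],
  "claw": -1,
  "grip_force": 20
}}

```text
clock: 17.45
tool_pos: [0.4566, -0.0706, 0.2035]
eef_rot: [0.503, -0.497, 0.497, -0.503]
contact_force: [-0.6, -1.0, 10.2]
opening: 0.379
```

Call:
{"name": "arm_command", "arguments": {
  "deltas": [
    {"dx": 0, "dy": 0, "dz": 0, "wx": 0, "wy": 0, "wz": 0},
    {"dx": 0, "dy": 0, "dz": 0, "wx": 0, "wy": 0, "wz": 0},
    {"dx": 0, "dy": 0, "dz": 0, "wx": 0, "wy": 0, "wz": 0},
    {"dx": 0, "dy": 0, "dz": 0, "wx": 0, "wy": 0, "wz": 0},
    {"dx": 0, "dy": 0, "dz": 0, "wx": 0, "wy": 0, "wz": 0}
  ]
}}

```text
clock: 17.95
tool_pos: [0.4566, -0.0706, 0.2035]
eef_rot: [0.503, -0.497, 0.497, -0.503]
contact_force: [-1.4, -0.0, 6.3]
opening: 0.382
```

```bash
python3 st.py
```

```text
t 17.95 F [-1.4  -0.02  6.29] open 33.6 TCP [ 0.4566 -0.0706  0.2035] graspG [ 0.2776 -0.0033  0.0565] tilt [-0.0003 -0.0007] qdmax 0.002
```

Call:
{"name": "arm_command", "arguments": {
  "deltas": [
    {"dx": -0.003, "dy": 0, "dz": 0, "wx": 0, "wy": 0, "wz": 0},
    {"dx": -0.006, "dy": 0, "dz": 0, "wx": 0, "wy": 0, "wz": 0},
    {"dx": -0.009, "dy": 0, "dz": 0, "wx": 0, "wy": 0, "wz": 0},
    {"dx": -0.012, "dy": 0, "dz": 0, "wx": 0, "wy": 0, "wz": 0},
    {"dx": -0.014, "dy": 0, "dz": 0, "wx": 0, "wy": 0, "wz": 0}
  ]
}}

```text
clock: 18.45
tool_pos: [0.4565, -0.0571, 0.2035]
eef_rot: [0.504, -0.497, 0.498, -0.502]
contact_force: [-0.0, -3.4, 5.9]
opening: 0.377
```

Call:
{"name": "arm_command", "arguments": {
  "deltas": [
    {"dx": -0.002, "dy": 0, "dz": 0, "wx": 0, "wy": 0, "wz": 0},
    {"dx": -0.004, "dy": 0, "dz": 0, "wx": 0, "wy": 0, "wz": 0},
    {"dx": -0.006, "dy": 0, "dz": 0, "wx": 0, "wy": 0, "wz": 0},
    {"dx": -0.008, "dy": 0, "dz": 0, "wx": 0, "wy": 0, "wz": 0},
    {"dx": -0.01, "dy": 0, "dz": 0, "wx": 0, "wy": 0, "wz": 0}
  ]
}}

```text
clock: 18.95
tool_pos: [0.4564, -0.048, 0.2035]
eef_rot: [0.504, -0.497, 0.498, -0.501]
contact_force: [0.3, -2.9, 5.9]
opening: 0.38
```

Run:
```python
from st import *
im=r.snapshot("wrist"); cv2.imwrite("pics/w14.png",im[:,:,::-1])
im=r.snapshot("side"); cv2.imwrite("pics/s14.png",cv2.resize(im[150:300,150:350,::-1],None,fx=4,fy=4,interpolation=cv2.INTER_CUBIC))
```

```text
t 18.95 F [ 0.31 -2.9   5.93] open 33.5 TCP [ 0.4564 -0.048   0.2035] graspG [ 0.2555 -0.0033  0.0565] tilt [-0.0006 -0.004 ] qdmax 0.055
```

View pics/w14.png

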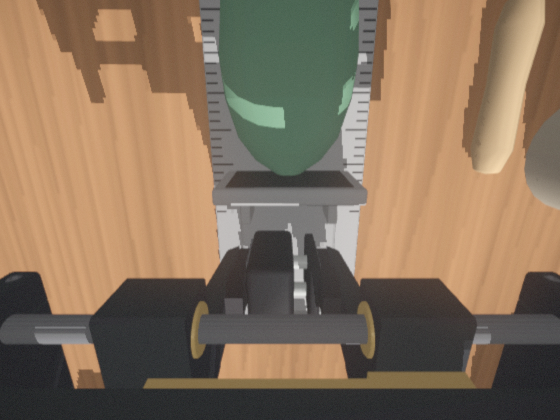

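View pics/s14.png

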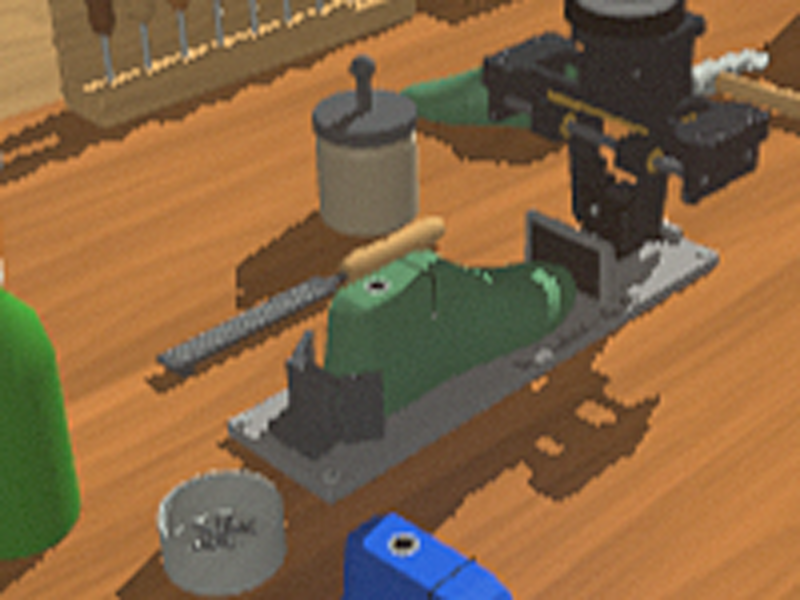

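Call:
{"name": "arm_command", "arguments": {
  "deltas": [
    {"dx": -0.001, "dy": 0, "dz": 0, "wx": 0, "wy": 0, "wz": 0},
    {"dx": -0.002, "dy": 0, "dz": 0, "wx": 0, "wy": 0, "wz": 0},
    {"dx": -0.003, "dy": 0, "dz": 0, "wx": 0, "wy": 0, "wz": 0},
    {"dx": -0.004, "dy": 0, "dz": 0, "wx": 0, "wy": 0, "wz": 0},
    {"dx": -0.004, "dy": 0, "dz": 0, "wx": 0, "wy": 0, "wz": 0}
  ]
}}

```text
clock: 19.55
tool_pos: [0.4564, -0.0439, 0.2035]
eef_rot: [0.504, -0.497, 0.498, -0.502]
contact_force: [0.2, -3.1, 5.8]
opening: 0.377
```

```bash
python3 st.py
```

```text
t 19.55 F [ 0.15 -3.07  5.78] open 33.2 TCP [ 0.4564 -0.0439  0.2035] graspG [ 0.2512 -0.0033  0.0565] tilt [-0.0005 -0.0036] qdmax 0.003
```

Call:
{"name": "arm_command", "arguments": {
  "deltas": [
    {"dx": -0.0005, "dy": 0, "dz": 0, "wx": 0, "wy": 0, "wz": 0},
    {"dx": -0.001, "dy": 0, "dz": 0, "wx": 0, "wy": 0, "wz": 0},
    {"dx": -0.0015, "dy": 0, "dz": 0, "wx": 0, "wy": 0, "wz": 0},
    {"dx": -0.002, "dy": 0, "dz": 0, "wx": 0, "wy": 0, "wz": 0},
    {"dx": -0.002, "dy": 0, "dz": 0, "wx": 0, "wy": 0, "wz": 0}
  ]
}}

```text
clock: 20.05
tool_pos: [0.4563, -0.042, 0.2035]
eef_rot: [0.504, -0.497, 0.498, -0.502]
contact_force: [-0.1, -3.7, 5.9]
opening: 0.375
```

```bash
python3 st.py
```

```text
t 20.05 F [-0.13 -3.7   5.93] open 33.0 TCP [ 0.4563 -0.042   0.2035] graspG [ 0.2494 -0.0033  0.0565] tilt [-0.0006 -0.0037] qdmax 0.002
```

Call:
{"name": "arm_command", "arguments": {
  "deltas": [
    {"dx": -0.0005, "dy": 0, "dz": 0, "wx": 0, "wy": 0, "wz": 0},
    {"dx": -0.001, "dy": 0, "dz": 0, "wx": 0, "wy": 0, "wz": 0},
    {"dx": -0.001, "dy": 0, "dz": 0, "wx": 0, "wy": 0, "wz": 0},
    {"dx": -0.001, "dy": 0, "dz": 0, "wx": 0, "wy": 0, "wz": 0},
    {"dx": -0.001, "dy": 0, "dz": 0, "wx": 0, "wy": 0, "wz": 0}
  ]
}}

```text
clock: 20.55
tool_pos: [0.4563, -0.041, 0.2035]
eef_rot: [0.504, -0.497, 0.498, -0.502]
contact_force: [-0.2, -3.8, 5.5]
opening: 0.379
```

Call:
{"name": "arm_command", "arguments": {
  "deltas": [
    {"dx": -0.0005, "dy": 0, "dz": 0, "wx": 0, "wy": 0, "wz": 0},
    {"dx": -0.0005, "dy": 0, "dz": 0, "wx": 0, "wy": 0, "wz": 0},
    {"dx": -0.0005, "dy": 0, "dz": 0, "wx": 0, "wy": 0, "wz": 0},
    {"dx": -0.0005, "dy": 0, "dz": 0, "wx": 0, "wy": 0, "wz": 0},
    {"dx": -0.0005, "dy": 0, "dz": 0, "wx": 0, "wy": 0, "wz": 0}
  ]
}}

```text
clock: 21.05
tool_pos: [0.4563, -0.0405, 0.2035]
eef_rot: [0.504, -0.497, 0.498, -0.502]
contact_force: [-0.5, -3.7, 6.0]
opening: 0.378
```

```bash
python3 st.py
```

```text
t 21.05 F [-0.5  -3.73  6.02] open 33.2 TCP [ 0.4563 -0.0405  0.2035] graspG [ 0.2479 -0.0033  0.0565] tilt [-0.0005 -0.0037] qdmax 0.002
```

Call:
{"name": "arm_command", "arguments": {
  "deltas": [
    {"dx": -0.0005, "dy": 0, "dz": 0, "wx": 0, "wy": 0, "wz": 0},
    {"dx": -0.0005, "dy": 0, "dz": 0, "wx": 0, "wy": 0, "wz": 0},
    {"dx": -0.0005, "dy": 0, "dz": 0, "wx": 0, "wy": 0, "wz": 0},
    {"dx": -0.0005, "dy": 0, "dz": 0, "wx": 0, "wy": 0, "wz": 0},
    {"dx": -0.0005, "dy": 0, "dz": 0, "wx": 0, "wy": 0, "wz": 0}
  ]
}}

```text
clock: 21.55
tool_pos: [0.4563, -0.04, 0.2035]
eef_rot: [0.504, -0.497, 0.498, -0.502]
contact_force: [-0.3, -2.9, 6.9]
opening: 0.379
```

Run:
```python
from st import *
im=r.snapshot("top"); cv2.imwrite("pics/t15.png",cv2.resize(im[195:250,190:350,::-1],None,fx=5,fy=5,interpolation=cv2.INTER_CUBIC))
im=r.snapshot("side"); cv2.imwrite("pics/s15.png",cv2.resize(im[150:300,150:350,::-1],None,fx=4,fy=4,interpolation=cv2.INTER_CUBIC))
```

```text
t 21.55 F [-0.27 -2.92  6.88] open 33.3 TCP [ 0.4563 -0.04    0.2035] graspG [ 0.2474 -0.0033  0.0565] tilt [-0.0005 -0.0037] qdmax 0.003
```

View pics/t15.png

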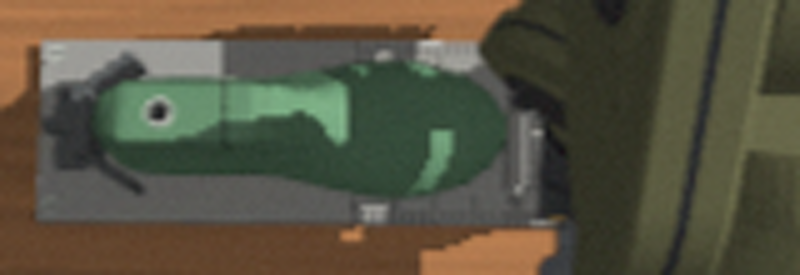

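View pics/s15.png

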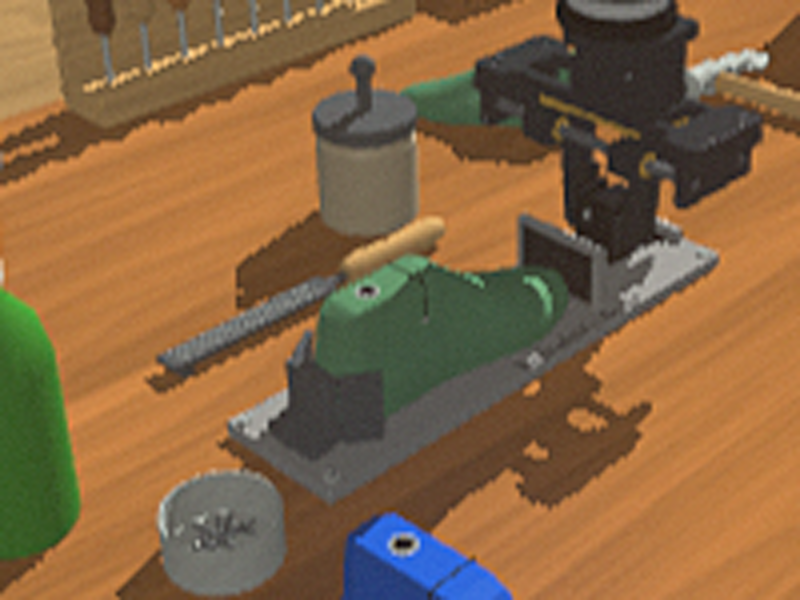

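Call:
{"name": "arm_command", "arguments": {
  "deltas": [
    {"dx": -0.0005, "dy": 0, "dz": 0, "wx": 0, "wy": 0, "wz": 0},
    {"dx": -0.0005, "dy": 0, "dz": 0, "wx": 0, "wy": 0, "wz": 0},
    {"dx": -0.0005, "dy": 0, "dz": 0, "wx": 0, "wy": 0, "wz": 0},
    {"dx": -0.0005, "dy": 0, "dz": 0, "wx": 0, "wy": 0, "wz": 0},
    {"dx": -0.0005, "dy": 0, "dz": 0, "wx": 0, "wy": 0, "wz": 0}
  ]
}}

```text
clock: 22.15
tool_pos: [0.4563, -0.0398, 0.2035]
eef_rot: [0.504, -0.497, 0.498, -0.501]
contact_force: [-0.6, -4.2, 6.2]
opening: 0.378
```

Run:
```python
from st import *
C=r.get_calibration("top")
print(toG(onz(C,190+93/5-.4,195+128/5-.4,.028)), toG(onz(C,190+158/5-.4,195+112/5-.4,.086)),toG(onz(C,190+515/5-.4,195+128/5-.4,.056)))
```

```text
t 22.15 F [-0.63 -4.18  6.23] open 33.2 TCP [ 0.4563 -0.0398  0.2035] graspG [ 0.2473 -0.0033  0.0565] tilt [-0.0006 -0.0043] qdmax 0.003
[-0.002  -0.0006  0.028 ] [0.039  0.0001 0.086 ] [ 0.2046 -0.003   0.056 ]
```

Call:
{"name": "arm_command", "arguments": {
  "deltas": [
    {"dx": -0.0005, "dy": 0, "dz": 0, "wx": 0, "wy": 0, "wz": 0},
    {"dx": -0.0005, "dy": 0, "dz": 0, "wx": 0, "wy": 0, "wz": 0},
    {"dx": -0.0005, "dy": 0, "dz": 0, "wx": 0, "wy": 0, "wz": 0},
    {"dx": -0.0005, "dy": 0, "dz": 0, "wx": 0, "wy": 0, "wz": 0},
    {"dx": -0.0005, "dy": 0, "dz": 0, "wx": 0, "wy": 0, "wz": 0}
  ]
}}

```text
clock: 22.65
tool_pos: [0.4563, -0.0396, 0.2035]
eef_rot: [0.504, -0.496, 0.499, -0.501]
contact_force: [-1.4, -5.1, 6.4]
opening: 0.379
```

```bash
python3 st.py
```

```text
t 22.65 F [-1.36 -5.11  6.42] open 33.3 TCP [ 0.4563 -0.0396  0.2035] graspG [ 0.2472 -0.0033  0.0565] tilt [-0.0007 -0.005 ] qdmax 0.002
```

Call:
{"name": "arm_command", "arguments": {
  "deltas": [
    {"dx": 0, "dy": 0, "dz": 0, "wx": 0, "wy": 0, "wz": 0},
    {"dx": 0, "dy": 0, "dz": 0, "wx": 0, "wy": 0, "wz": 0},
    {"dx": 0, "dy": 0, "dz": 0, "wx": 0, "wy": 0, "wz": 0},
    {"dx": 0, "dy": 0, "dz": 0, "wx": 0, "wy": 0, "wz": 0},
    {"dx": 0, "dy": 0, "dz": 0, "wx": 0, "wy": 0, "wz": 0}
  ],
  "claw": 0.6
}}

```text
clock: 23.15
tool_pos: [0.456, -0.0372, 0.2028]
eef_rot: [0.504, -0.497, 0.496, -0.503]
contact_force: [0.3, -0.1, 0.6]
opening: 0.787
```

Call:
{"name": "arm_command", "arguments": {
  "deltas": [
    {"dx": 0, "dy": -0.02, "dz": 0, "wx": 0, "wy": 0, "wz": 0},
    {"dx": 0, "dy": -0.05, "dz": 0, "wx": 0, "wy": 0, "wz": 0},
    {"dx": 0, "dy": -0.09, "dz": 0, "wx": 0, "wy": 0, "wz": 0},
    {"dx": 0, "dy": -0.13, "dz": 0, "wx": 0, "wy": 0, "wz": 0},
    {"dx": 0, "dy": -0.17, "dz": 0, "wx": 0, "wy": 0, "wz": 0}
  ]
}}

```text
clock: 23.65
tool_pos: [0.4557, -0.0374, 0.3743]
eef_rot: [0.504, -0.497, 0.496, -0.503]
contact_force: [1.6, -0.5, 0.3]
opening: 0.8
```

Call:
{"name": "arm_command", "arguments": {
  "deltas": [
    {"dx": -0.04, "dy": 0, "dz": 0, "wx": 0, "wy": 0, "wz": 0},
    {"dx": -0.08, "dy": 0, "dz": 0, "wx": 0, "wy": 0, "wz": 0},
    {"dx": -0.11, "dy": -0.01, "dz": 0, "wx": 0, "wy": 0, "wz": 0},
    {"dx": -0.11, "dy": -0.02, "dz": 0, "wx": 0, "wy": 0, "wz": 0},
    {"dx": -0.11, "dy": -0.03, "dz": 0, "wx": 0, "wy": 0, "wz": 0}
  ]
}}

```text
clock: 24.15
tool_pos: [0.4546, 0.0729, 0.4031]
eef_rot: [0.505, -0.496, 0.496, -0.503]
contact_force: [0.6, -1.1, 0.2]
opening: 0.796
```

Run:
```python
from st import *
c=r.get_calibration("wrist"); im=r.snapshot("wrist"); cv2.imwrite("pics/w16.png",im[:,:,::-1]); pickle.dump(c,open("w16.pkl","wb"))
cv2.imwrite("pics/w16a.png",cv2.resize(im[70:270,220:360,::-1],None,fx=3,fy=3,interpolation=cv2.INTER_CUBIC))
im=r.snapshot("side"); cv2.imwrite("pics/s16.png",cv2.resize(im[150:300,150:350,::-1],None,fx=4,fy=4,interpolation=cv2.INTER_CUBIC))
for x,y,z in ((0,0,.01),(.2,-.036,.056),(.2,.036,.056),(.232,-.02,.071),(.262,-.02,.071),(.262,.02,.071)): print(proj(c,G(x,y,z)).round(1))
```

```text
t 24.15 F [ 0.59 -1.07  0.17] open 70.1 TCP [0.4546 0.0729 0.4031] graspG [ 0.1341 -0.0036  0.2562] tilt [-0.0019 -0.0013] qdmax 0.255
[286.5  61.9]
[256.8 235.9]
[315.3 236. ]
[269.6 265.1]
[269.9 286.2]
[301.9 286.3]
```

View pics/w16.png

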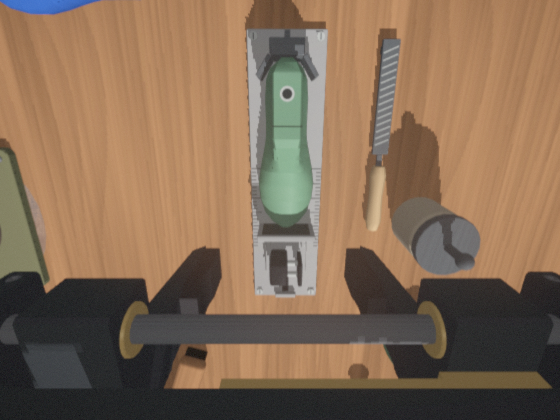

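View pics/w16a.png

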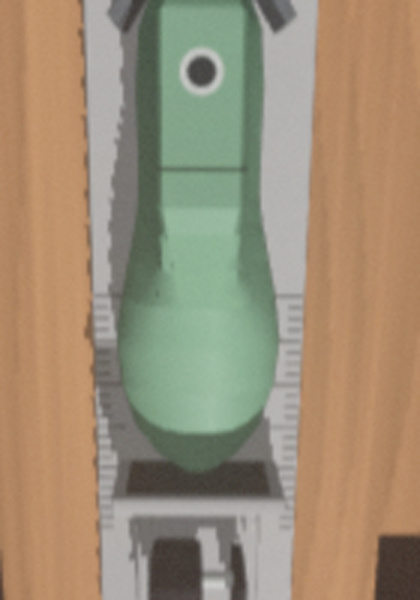

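View pics/s16.png

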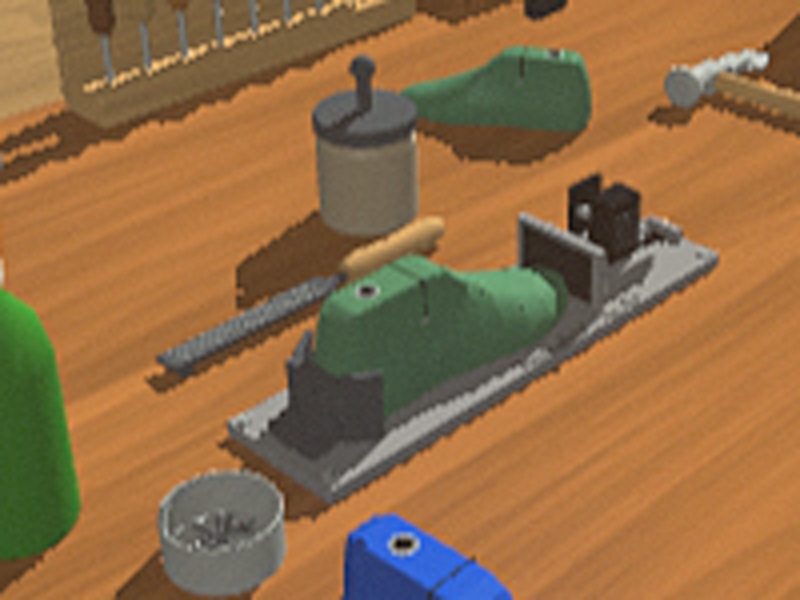

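Run:
```python
from st import *
c=pickle.load(open("w16.pkl","rb")); S=lambda u,v,z:toG(sub(c,(u,v,z),(220,70),3.))
for n,a in dict(hole=(202,71,.086),jawL=(115,498,.056),seamL=(158,168,.085),seamR=(246,168,.085),toe=(201,470,.028)).items(): print(n,S(*a))
im=cv2.imread("pics/w16.png"); cv2.imwrite("pics/w16b.png",cv2.resize(im[215:305,240:330],None,fx=6,fy=6,interpolation=cv2.INTER_CUBIC))
```

```text
t 24.25 F [ 0.26 -0.81 -0.56] open 69.9 TCP [0.4552 0.0716 0.4037] graspG [ 0.1354 -0.0026  0.2567] tilt [ 0.0007 -0.0012] qdmax 0.022
hole [ 0.0375 -0.0001  0.086 ]
jawL [ 0.1997 -0.0345  0.056 ]
seamL [ 0.0673 -0.0145  0.085 ]
seamR [0.0673 0.0146 0.085 ]
toe [0.1989 0.0011 0.028 ]
```

View pics/w16b.png

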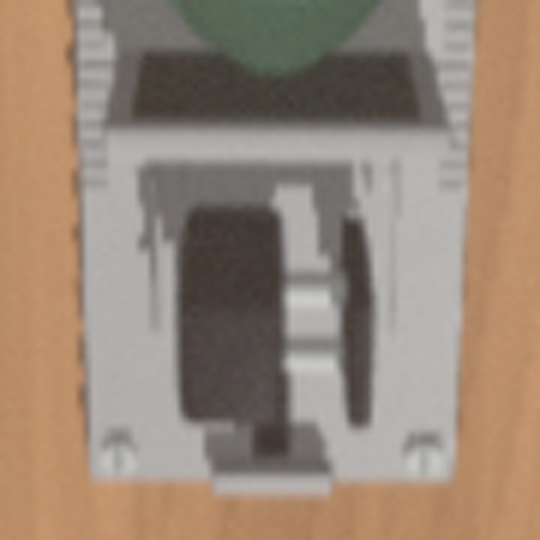

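```bash
python3 -c "
from h import *
print(r.finish_job())"
```

```text
the job is handed in; nothing more can be done
None
```

I gauged the large green last and handed the job in at about 24 s. It stands on the plate with its heel at the cup, and the slide reads 0.070. No verdict was reported, so I can't confirm it passed.

**What I did:**
- **Opening:** I squeezed the lock tab and opened the slide from about 0.005 to about 0.100.
- **Placing:** I picked the last up by its cone, set it down upright about 15 mm ahead of the heel rest, and let it go.
- **Closing:** I squeezed the tab again and brought the jaw up in small steps. At slide ≈ 0.070 it met a stop, and the force along the slide rose from about 3 N to 5 N. Then I let go and moved clear.

**Last camera checks:**

| Check | Measured |
|---|---|
| Jaw face from heel rest | 199.7 mm (slide at 0.070) |
| Toe tip | 198.9 mm, about 1 mm from the jaw |
| Last against the centre line | within about 1 mm, straight along the gauge |
| Lock tab | out: its edge is where the fully-out position projects |

- **Heel position:** I did not see the heel contact directly, because the cup hides it. I worked it out from the top-hole position:
  - The wrist camera put the heel a few millimetres past the rest.
  - The top camera put it about 2 mm past.
  - How far the last moved between pictures put it within 3 mm of the rest.
  - The rise in force at the stop and the toe position both agree that the heel is home.
- **Rest of the bench:** In the last pictures the rasp, pot, tin, blue last and small last looked where they had been. I did not measure them, and I did not look at the rest of the bench again.

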